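# Clip the stud loggers on for a soak test

## Task

Set up the soak test of the junction posts in the spare-parts store: turn both battery isolators fully off, then clip every logger on the bench to the brass stud on the post of its own colour (press its plunger so that the hook comes out, bring the hook round the stud, and let go so that it draws back and grips the stud, with the logger standing flat on the bench), and when all are on, turn both isolators fully on again. Do not touch a logger or a post while either isolator is on, and leave the other parts on the bench where they are.

Things in the scene. Friction and masses are not known exactly. Their poses are not given: they have to be found in the camera images.
- red_logger: clip-on wireless temperature logger, red housing, about 150 g, may be absent. Origin: centre of its flat underside; x forward to the hook, z up. Housing x -18 to 18, 34 wide, 50 high. Black jaw on its front: x 18 to 63, 34 wide, z 15 to 25. White plunger head behind: 26 mm disc, axis z 33, rear face x -40 (out) or -26 (pressed). Hooked on a stud, the stud axis is at x 68, y -5 to 9
- red_plunger (a joint): red logger's plunger and hook, one piece: 0 out, 0.014 m pressed home, spring 4 to 8 N back to 0; 0.0035 gripping a stud. 5 mm wire hook: shank at y -12, crossbar y -12 to 12 at z 20, lip at +y; gap from jaw front to crossbar 6 mm (out), 20 (pressed). Press: squeeze head and housing front together above the jaw, z 29 to 50 (58 mm apart, 44 pressed); it can be carried so
- yellow_logger: clip-on wireless temperature logger, yellow housing, about 150 g, may be absent. Origin: centre of its flat underside; x forward to the hook, z up. Housing x -18 to 18, 34 wide, 50 high. Black jaw on its front: x 18 to 63, 34 wide, z 15 to 25. White plunger head behind: 26 mm disc, axis z 33, rear face x -40 (out) or -26 (pressed). Hooked on a stud, the stud axis is at x 68, y -5 to 9
- yellow_plunger (a joint): yellow logger's plunger and hook, one piece: 0 out, 0.014 m pressed home, spring 4 to 8 N back to 0; 0.0035 gripping a stud. 5 mm wire hook: shank at y -12, crossbar y -12 to 12 at z 20, lip at +y; gap from jaw front to crossbar 6 mm (out), 20 (pressed). Press: squeeze head and housing front together above the jaw, z 29 to 50 (58 mm apart, 44 pressed); it can be carried so
- green_logger: clip-on wireless temperature logger, green housing, about 150 g, may be absent. Origin: centre of its flat underside; x forward to the hook, z up. Housing x -18 to 18, 34 wide, 50 high. Black jaw on its front: x 18 to 63, 34 wide, z 15 to 25. White plunger head behind: 26 mm disc, axis z 33, rear face x -40 (out) or -26 (pressed). Hooked on a stud, the stud axis is at x 68, y -5 to 9
- green_plunger (a joint): green logger's plunger and hook, one piece: 0 out, 0.014 m pressed home, spring 4 to 8 N back to 0; 0.0035 gripping a stud. 5 mm wire hook: shank at y -12, crossbar y -12 to 12 at z 20, lip at +y; gap from jaw front to crossbar 6 mm (out), 20 (pressed). Press: squeeze head and housing front together above the jaw, z 29 to 50 (58 mm apart, 44 pressed); it can be carried so
- blue_logger: clip-on wireless temperature logger, blue housing, about 150 g, may be absent. Origin: centre of its flat underside; x forward to the hook, z up. Housing x -18 to 18, 34 wide, 50 high. Black jaw on its front: x 18 to 63, 34 wide, z 15 to 25. White plunger head behind: 26 mm disc, axis z 33, rear face x -40 (out) or -26 (pressed). Hooked on a stud, the stud axis is at x 68, y -5 to 9
- blue_plunger (a joint): blue logger's plunger and hook, one piece: 0 out, 0.014 m pressed home, spring 4 to 8 N back to 0; 0.0035 gripping a stud. 5 mm wire hook: shank at y -12, crossbar y -12 to 12 at z 20, lip at +y; gap from jaw front to crossbar 6 mm (out), 20 (pressed). Press: squeeze head and housing front together above the jaw, z 29 to 50 (58 mm apart, 44 pressed); it can be carried so
- red_post: red junction post with an upright brass stud, fixed; origin: on the stud axis, at the underside (bench level). Stud 10 mm across, top 48 mm above the bench, on a round red base 52 mm across and 8 mm high (a 19 mm brass washer on it to 11 mm)
- yellow_post: yellow junction post with an upright brass stud, fixed; origin: on the stud axis, at the underside (bench level). Stud 10 mm across, top 48 mm above the bench, on a round yellow base 52 mm across and 8 mm high (a 19 mm brass washer on it to 11 mm)
- green_post: green junction post with an upright brass stud, fixed; origin: on the stud axis, at the underside (bench level). Stud 10 mm across, top 48 mm above the bench, on a round green base 52 mm across and 8 mm high (a 19 mm brass washer on it to 11 mm)
- blue_post: blue junction post with an upright brass stud, fixed; origin: on the stud axis, at the underside (bench level). Stud 10 mm across, top 48 mm above the bench, on a round blue base 52 mm across and 8 mm high (a 19 mm brass washer on it to 11 mm)
- isolator_a (a joint): quarter-turn handle of battery isolator a, on the left (+y) of the bench: 0 = off stop, 1.571 rad = on stop; it grows clockwise seen from above; needs about 0.2 N m, stays where it is left
- isolator_a_grip (a point): centre of isolator a's red paddle handle, on its upright turning axis, 50 mm above the bench; turns with it. Paddle 78 mm long (x), 16 thick (y), 34 to 62 mm above the bench, on a fixed round black base, 76 mm across, 28 high. The end with a white stripe (its +x) points at the white dot on the base when off and at the green dot when on
- isolator_b (a joint): quarter-turn handle of battery isolator b, on the right (-y) of the bench: 0 = off stop, 1.571 rad = on stop; it grows clockwise seen from above; needs about 0.2 N m, stays where it is left
- isolator_b_grip (a point): centre of isolator b's red paddle handle, on its upright turning axis, 50 mm above the bench; turns with it. Paddle 78 mm long (x), 16 thick (y), 34 to 62 mm above the bench, on a fixed round black base, 76 mm across, 28 high. The end with a white stripe (its +x) points at the white dot on the base when off and at the green dot when on
- bearing: ball bearing, a steel disc 68 mm across, 20 mm high; origin at the centre of its underside; to be left alone
- gear: dark steel spur gear, 82 mm across, 34 mm high; origin at the centre of its underside; to be left alone
- carton: cardboard carton, 90 x 70 x 55 mm; origin at the centre of its underside; to be left alone
- grease_tin: blue grease tin with a white lid, standing upright, 76 mm across, 50 mm high; origin at the centre of its underside; to be left alone
- bushing: brass flanged bushing standing between the posts, 42 mm across, 34 mm high; origin at the centre of its underside; to be left alone
- hex_nut: large steel hexagon nut lying between the posts, 40 mm across, 22 mm high; origin at the centre of its underside; to be left alone
- contactor: grey and black contactor (spare relay block), 80 x 45 x 79 mm; origin at the centre of its underside; to be left alone

How it is judged (in metres and radians):
On the way, in this order (a step that is already met when the one before it is completed fails the run):
1. both isolators are off (within 0.12 rad of the stop) (value of joint each of isolator_a, isolator_b below 0.12 rad), for 0.2 s.
2. every logger grips the stud of its colour, isolators still off (value of joint each of isolator_a, isolator_b below 0.3 rad and x of red_post in the frame of red_logger between 0.064 and 0.072 m and y of red_post in the frame of red_logger between -0.01 and 0.011 m and value of joint red_plunger between 0.0022 and 0.0065 m and height (world z) of each of red_logger, yellow_logger, green_logger, blue_logger below 0.004 m and angle between each of red_logger, yellow_logger, green_logger, blue_logger's own z axis and vertical below 0.1 rad and linear speed of each of red_logger, yellow_logger, green_logger, blue_logger below 0.02 m/s and x of yellow_post in the frame of yellow_logger between 0.064 and 0.072 m and y of yellow_post in the frame of yellow_logger between -0.01 and 0.011 m and value of joint yellow_plunger between 0.0022 and 0.0065 m and x of green_post in the frame of green_logger between 0.064 and 0.072 m and y of green_post in the frame of green_logger between -0.01 and 0.011 m and value of joint green_plunger between 0.0022 and 0.0065 m and x of blue_post in the frame of blue_logger between 0.064 and 0.072 m and y of blue_post in the frame of blue_logger between -0.01 and 0.011 m and value of joint blue_plunger between 0.0022 and 0.0065 m), for 0.2 s.
3. both isolators are on again (within 0.12 rad of the stop) (value of joint each of isolator_a, isolator_b above 1.45 rad), for 0.2 s.
At the end, for the whole second after the job is handed in: every logger present stands flat on the bench (tilt under 0.1 rad, at rest) with its hook gripping the stud of its own colour: stud axis 64 to 72 mm ahead of the logger's origin and between -10 and +11 mm sideways, plunger between 2.2 and 6.5 mm; both isolators within 0.12 rad of the on stop (all of step 3 and x of red_post in the frame of red_logger between 0.064 and 0.072 m and y of red_post in the frame of red_logger between -0.01 and 0.011 m and value of joint red_plunger between 0.0022 and 0.0065 m and height (world z) of each of red_logger, yellow_logger, green_logger, blue_logger below 0.004 m and angle between each of red_logger, yellow_logger, green_logger, blue_logger's own z axis and vertical below 0.1 rad and linear speed of each of red_logger, yellow_logger, green_logger, blue_logger below 0.02 m/s and x of yellow_post in the frame of yellow_logger between 0.064 and 0.072 m and y of yellow_post in the frame of yellow_logger between -0.01 and 0.011 m and value of joint yellow_plunger between 0.0022 and 0.0065 m and x of green_post in the frame of green_logger between 0.064 and 0.072 m and y of green_post in the frame of green_logger between -0.01 and 0.011 m and value of joint green_plunger between 0.0022 and 0.0065 m and x of blue_post in the frame of blue_logger between 0.064 and 0.072 m and y of blue_post in the frame of blue_logger between -0.01 and 0.011 m and value of joint blue_plunger between 0.0022 and 0.0065 m); the robot touches nothing.
It fails at once if the robot touches a logger or post while an isolator is on (handle past 0.8 rad) (value of joint any of isolator_a, isolator_b above 0.8 rad and (contact force between any of the fingers, the arm and red_logger above 0.5 N or contact force between any of the fingers, the arm and red_post above 0.5 N or contact force between any of the fingers, the arm and yellow_logger above 0.5 N or contact force between any of the fingers, the arm and yellow_post above 0.5 N or contact force between any of the fingers, the arm and green_logger above 0.5 N or contact force between any of the fingers, the arm and green_post above 0.5 N or contact force between any of the fingers, the arm and blue_logger above 0.5 N or contact force between any of the fingers, the arm and blue_post above 0.5 N)).
It fails at once if a part to be left alone is moved by more than 40 mm (distance of any of bearing, gear, carton, grease_tin, bushing, hex_nut, contactor from where it was at the start of the episode above 0.04 m).
Of red_logger, yellow_logger, green_logger, blue_logger only 2 to 4 are there at a start; the rules pass over those that are not, and their reading is None.
At some moment in a run one of red_logger, yellow_logger, green_logger, blue_logger may be knocked a few centimetres aside while the robot is not near it.
It also fails if it takes over 210 s, if anything falls off the work surface, if the arm or the gripper's body presses on something with over 40 N, if the wrist force passes 120 N, or if a joint passes its speed limit or range.

## Robot

A 7-joint arm with a two-finger parallel gripper is mounted at the origin on the work surface. World frame = base frame: x ahead of the robot, y to its left, z up, the work surface at z = 0. Lengths are in mm, angles in rad, forces in N, time in s.
With the tool pointing down it reaches from about 400 to 925 mm from the base axis. Payload 4.1 kg.
Tool frame: the origin (TCP) lies between the finger pads; the fingertips stand 17 mm ahead of it and the grasp point (between the pads) lies 2 mm behind it; z points along the fingers, y is the line along which they close (so a half turn about z gives the same grasp; the last joint's range is limited). The gripper opens to 85 mm and grips with 20 to 120 N. Pads are 22 mm wide; open, the fingers measure 114 mm over their backs; the gripper's body (76 mm by 85 mm) begins 54 mm behind the grasp point. The pads swing forward as they close: fully open they stand 13 mm farther back than shut.
Start: joints at [1.089, 0.398, 0.045, 1.537, -0.019, 1.207, -0.051], TCP at [242.826, -602.973, 248.347] pointing down, gripper open.
Joint ranges: [-2.82, 2.82], [-0.49, 2.23], [-1.37, 1.46], [0, 2.46], [-1.36, 4.5], [0.23, 2], [-2.94, 2.94]. Speed limits (rad/s): [2.57, 2.57, 3.14, 3.14, 3.14, 3.14, 3.14].

## Interface

Orientations are given as a unit quaternion [w, x, y, z].
In Python, from rig import readout, grab_frame, camera_info, order gives the robot as it stands. The module is installed in compiled form; this text tells all that it offers.
- The arm moves only by the shell command python3 -m creep 'ROWS' [FORCE]. ROWS is JSON, a list of rows, each a list of 5 numbers: the shift along the tool's x, y, z in units of 0.05 m (1.0 is 0.05 m), then the turn about the tool's z in units of 180 degrees (1.0 is 180 degrees), then the opening, from -1 (shut) to 1 (fully open). In form: [[x, y, z, yaw, grip], ...]. A call has 1 to 12 rows; each row shifts and turns the commanded pose from where the row before left it, along the tool's axes as they then stand; what a row does not reach is not made up. A row lasts 1/12 s, in which the tool goes at most 41.7 mm and 7.16 degrees, less where a joint would pass 70% of its speed; a pose out of reach is approached as far as the arm can. A call with a number of a shift or a turn outside -1 to 1 is refused whole. A call with a gripper value outside its range is refused whole. The fingers move at their own pace and stop on an object; FORCE is the grip in N (left out, the last holds). Time passes only in rows, so rows that do not move let the fingers close. It gives the time, the measured TCP pose, the force, the opening and the grip force at its end, in the units of the state.
- readout.observe(): the state, without advancing time (a new reading comes with each control period).
- grab_frame(name): name is "scene" or "top" or "wrist"; returns the picture (384x512x3 uint8, blue, green, red); there is no depth.
- camera_info(name): a dict with "camera_matrix" (3x3 intrinsics, pixels), "world_to_cam" (4x4, takes a point from world to camera coordinates); the wrist camera has in their place "hand_eye" (4x4, takes a point from camera to tool coordinates, whose origin is the TCP and whose axes are the flange's). Camera axes: x right, y up, looking along -z (the intrinsics and any distortion apply to the point x, -y, -z); pixel columns grow to the right and rows downward; lengths in mm; the calibration is good to about 2 mm. A picture is of the moment at which its call begins: read the wrist's pose just before it. camera_info takes no time and is no camera call.
- order.hand_in(): hands the job in; it is judged then, once.
The state is a dict: "clock": time; "joints": joint angles; "joint_vel": joint speeds; "effort": joint torques, N m; "ee_pos": TCP position; "tcp_rot": TCP orientation; "force": force on the tool from outside, world axes, zero at the start; "wrist_torque": the same for the moment, N m; "grip_width": finger opening in mm; "grip_force": force on a finger pad.
Only numpy, scipy, OpenCV 4.12 (cv2) and the standard library are available. Lean on these libraries where they do the work, as an engineer would, in place of code of your own. Each camera call takes 0.05 s, during which the arm holds its last target. There are 200 camera calls.

## Working session

There is one attempt and no reset: what is moved stays moved. The work goes in short steps, Python scripts to look and compute and a shell command to move; the robot and the scene stay as the last step left them, time stands still between calls to the robot, and variables do not carry over. Pictures are saved under pics/ and viewed, at most 14 in all, crops included, and the job is handed in when it is done.

```bash
mkdir -p pics; python3 - <<'E'
from rig import readout, grab_frame, camera_info
import cv2, numpy as np
np.set_printoptions(precision=4,suppress=True)
s=readout.observe()
for k,v in s.items(): print(k,v)
for n in("scene","top","wrist"):
    im=grab_frame(n); cv2.imwrite(f"pics/{n}0.png",im); print(n,camera_info(n))
a=cv2.imread("pics/top0.png"); cv2.imwrite("pics/top0b.png",cv2.resize(a,(800,600)))
a=cv2.imread("pics/scene0.png"); cv2.imwrite("pics/scene0b.png",cv2.resize(a,(800,600)))
E
```

```text
clock 0.0
joints [ 1.089   0.3992  0.045   1.5379 -0.0187  1.2069 -0.0507]
joint_vel [-0.0009 -0.0002  0.0009  0.0002  0.0008 -0.0003  0.001 ]
effort [ -0.0005 -47.5123   1.3649 -25.4223   0.0116   0.0094  -0.    ]
ee_pos [ 242.5806 -602.4069  247.2782]
tcp_rot [-0.0009  0.9817  0.1903 -0.0002]
force [ 0.1609 -0.2399 -0.5628]
wrist_torque [0.043  0.0052 0.0102]
grip_force 0.0
grip_width 85.64805433222597
scene {'camera_matrix': array([[350.5034,   0.    , 258.8901],
       [  0.    , 350.5034, 191.8822],
       [  0.    ,   0.    ,   1.    ]]), 'world_to_cam': array([[   -0.5266,     0.8499,     0.0167,   342.6902],
       [   -0.6293,    -0.403 ,     0.6645,   334.954 ],
       [    0.5715,     0.3394,     0.7471, -1305.328 ],
       [    0.    ,     0.    ,     0.    ,     1.    ]])}
top {'camera_matrix': array([[479.9143,   0.    , 253.4948],
       [  0.    , 479.9143, 187.8409],
       [  0.    ,   0.    ,   1.    ]]), 'world_to_cam': array([[   -0.0086,    -0.9999,     0.0118,    -1.06  ],
       [    0.9957,    -0.0075,     0.092 ,  -592.9453],
       [   -0.0919,     0.0125,     0.9957, -1340.9398],
       [    0.    ,     0.    ,     0.    ,     1.    ]])}
wrist {'camera_matrix': array([[313.1247,   0.    , 253.9889],
       [  0.    , 313.1247, 193.2448],
       [  0.    ,   0.    ,   1.    ]]), 'hand_eye': array([[  -0.0003,    0.9651,    0.262 ,   66.4475],
       [   1.    ,    0.0004,   -0.0003,   -0.3658],
       [  -0.0004,    0.262 ,   -0.9651, -124.5356],
       [   0.    ,    0.    ,    0.    ,    1.    ]])}
```

View pics/top0b.png

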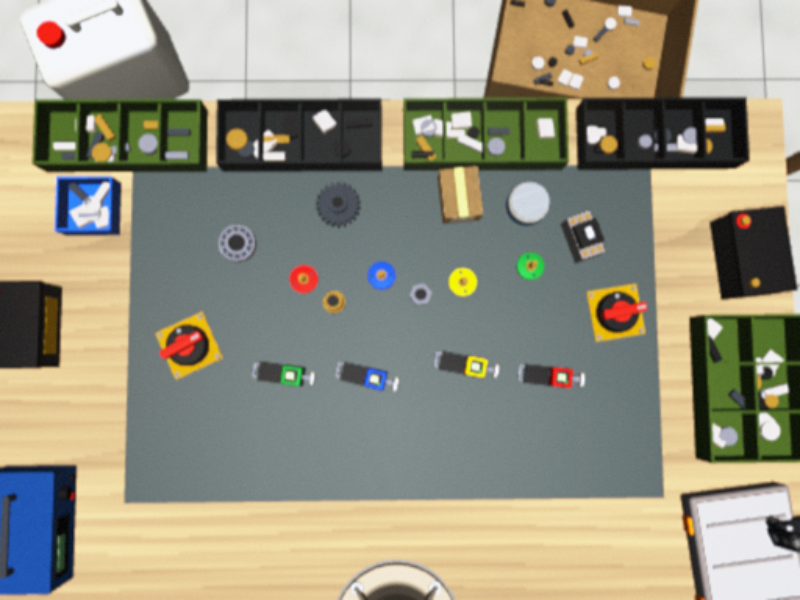

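View pics/scene0b.png

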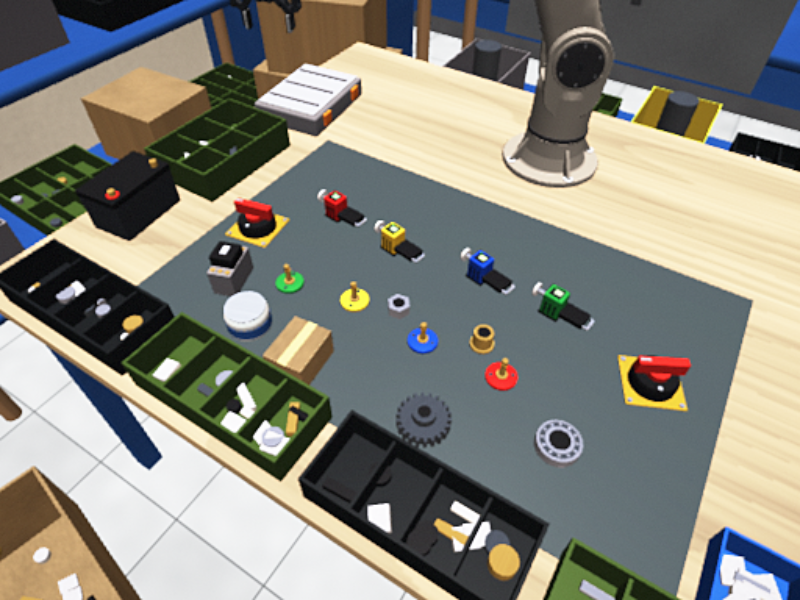

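The top view (800x600) shows four loggers in a row: green (290,375), blue (375,379), yellow (476,366), red (562,377), hooks to the left (+y). The posts are red (304,279), blue (381,275), yellow (463,282) and green (531,266). The isolators are at (186,345) and (618,312). The scene view agrees.

```bash
cat > h.py <<'E'
import numpy as np, cv2, time
from rig import readout, grab_frame, camera_info
from scipy.spatial.transform import Rotation as R
np.set_printoptions(precision=2,suppress=True)
def T_wc(name, st=None):
    ci=camera_info(name)
    if name!="wrist": return np.linalg.inv(ci["world_to_cam"]),ci["camera_matrix"]
    st=st or readout.observe(); T=np.eye(4); q=st["tcp_rot"]
    T[:3,:3]=R.from_quat([q[1],q[2],q[3],q[0]]).as_matrix(); T[:3,3]=st["ee_pos"]
    return T@ci["hand_eye"],ci["camera_matrix"]
def cast(px,z,TK):
    T,K=TK; px=np.atleast_2d(np.asarray(px,float))
    d=np.c_[(px[:,0]-K[0,2])/K[0,0],-(px[:,1]-K[1,2])/K[1,1],-np.ones(len(px))]@T[:3,:3].T
    o=T[:3,3]; return (o+d*((z-o[2])/d[:,2])[:,None])[:,:2]
def proj(p,TK):
    T,K=TK; c=np.linalg.inv(T)@np.r_[p,1]; return np.array([K[0,2]-K[0,0]*c[0]/c[2],K[1,2]+K[1,1]*c[1]/c[2]])
HUE={"red":(174,8),"yellow":(20,35),"green":(45,85),"blue":(100,130)}
def mask(im,col,smin=110,vmin=50):
    h=cv2.cvtColor(im,cv2.COLOR_BGR2HSV); a,b=HUE[col]
    m=((h[...,0]>=a)&(h[...,0]<=b)) if a<b else ((h[...,0]>=a)|(h[...,0]<=b))
    return (m&(h[...,1]>=smin)&(h[...,2]>=vmin)).astype(np.uint8)
def blobs(m,amin=20):
    cs,_=cv2.findContours(m,cv2.RETR_EXTERNAL,cv2.CHAIN_APPROX_NONE)
    return [c for c in cs if cv2.contourArea(c)>=amin]
def yaw():
    q=readout.observe()["tcp_rot"]; m=R.from_quat([q[1],q[2],q[3],q[0]]).as_matrix(); return np.degrees(np.arctan2(m[1,0],m[0,0]))
def plan(x,y,z,yw=None):
    """from the present pose: total tool-frame shifts (units of 50 mm) before turning, and turn (units of 180)"""
    s=readout.observe(); p=np.array(s["ee_pos"]); w=np.radians(yaw()); d=np.array([x,y,z])-p
    tx=np.array([np.cos(w),np.sin(w)]); ty=np.array([np.sin(w),-np.cos(w)])
    t=0 if yw is None else -((yw-np.degrees(w)+180)%360-180)
    return "now",p.round(1),"yaw %.1f"%np.degrees(w),"shift x,y,z units",np.round([d[:2]@tx/50,d[:2]@ty/50,-d[2]/50],3),"turn %.4f (%.1f deg)"%(t/180,t)
E
python3 - <<'E'
from h import *
im=cv2.imread("pics/top0.png"); TK=T_wc("top")
for c in HUE:
    for k in blobs(mask(im,c)):
        (u,v),r=cv2.minEnclosingCircle(k)
        if not(80<u<420 and 105<v<320): continue
        (mu,mv),sz,an=cv2.minAreaRect(k)
        print(c,"px",(round(u),round(v)),"A",cv2.contourArea(k),"r",round(r,1),"rect",np.round(sz,1),"z8",cast([u,v],8,TK)[0],"z50",cast([mu,mv],50,TK)[0])
h=cv2.cvtColor(im,cv2.COLOR_BGR2HSV)
w=((h[...,1]<50)&(h[...,2]>150)).astype(np.uint8)
for k in blobs(w,4):
    (u,v),r=cv2.minEnclosingCircle(k)
    if 80<u<420 and 150<v<320: print("white",(round(u),round(v)),cv2.contourArea(k),"z33",cast([u,v],33,TK)[0],"z28",cast([u,v],28,TK)[0])
a=np.hstack([cv2.resize(im[190:245,95:150],(400,400),interpolation=2),cv2.resize(im[175:230,370:425],(400,400),interpolation=2)]);cv2.imwrite("pics/iso.png",a)
E
```

```text
red px (359, 241) A 159.0 r 8.8 rect [14.4 12.8] z8 [ 439.33 -306.92] z50 [ 440.04 -296.82]
red px (116, 221) A 259.5 r 15.2 rect [14.5 29.7] z8 [502.92 388.72] z50 [500.47 375.41]
red px (398, 198) A 229.5 r 14.9 rect [14. 29.] z8 [ 563.43 -425.9 ] z50 [ 556.28 -412.45]
red px (194, 178) A 244.5 r 9.2 rect [17.9 17.9] z8 [624.19 166.21] z50 [619.81 161.06]
yellow px (304, 234) A 150.0 r 8.3 rect [13.5 12.9] z8 [ 459.16 -149.87] z50 [ 459.7  -145.36]
yellow px (120, 221) A 477.5 r 22.7 rect [33.4 33.8] z8 [502.22 375.61] z50 [501.8  364.84]
yellow px (213, 192) A 104.5 r 6.8 rect [10.6 13.4] z8 [582.7  111.72] z50 [580.   109.25]
yellow px (394, 200) A 469.0 r 22.6 rect [33.2 33.2] z8 [ 556.6  -411.34] z50 [ 554.87 -399.03]
yellow px (296, 180) A 244.0 r 9.3 rect [17.7 17.7] z8 [ 616.6 -128.7] z50 [ 612.07 -123.85]
yellow px (340, 169) A 23.0 r 3.6 rect [5. 6.] z8 [ 647.83 -258.18] z50 [ 640.91 -249.95]
green px (186, 240) A 143.0 r 8.1 rect [13.5 12.3] z8 [446.46 188.1 ] z50 [446.86 182.76]
green px (339, 170) A 235.5 r 9.1 rect [17.  17.7] z8 [ 645.54 -255.42] z50 [ 640.22 -247.82]
[... 434 characters left out ...]

white (198, 242) 31.0 z33 [441.5  151.44] z28 [441.4  151.96]
white (185, 240) 16.0 z33 [446.85 187.7 ] z28 [446.78 188.35]
white (333, 238) 14.0 z33 [ 448.78 -228.59] z28 [ 448.71 -229.47]
white (316, 237) 28.5 z33 [ 452.55 -180.5 ] z28 [ 452.5  -181.21]
white (304, 234) 17.5 z33 [ 459.32 -145.54] z28 [ 459.29 -146.12]
white (164, 236) 13.0 z33 [457.16 247.99] z28 [457.12 248.86]
white (216, 236) 14.5 z33 [455.85  99.37] z28 [455.81  99.69]
white (280, 230) 12.0 z33 [472.5  -80.87] z28 [472.52 -81.21]
white (269, 188) 131.5 z33 [592.25 -49.75] z28 [592.71 -49.97]
white (378, 160) 34.0 z33 [ 669.74 -364.44] z28 [ 670.49 -365.83]
white (151, 155) 373.0 z33 [688.99 286.7 ] z28 [689.81 287.71]
```

View pics/iso.png

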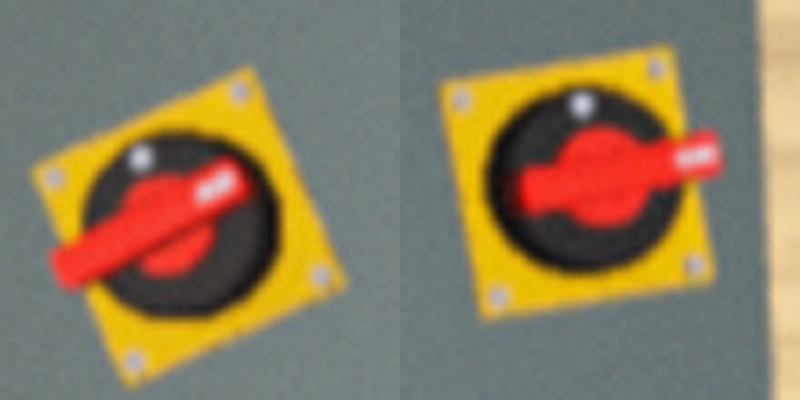

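Both isolators are on, since the stripes point away from the white dots. Their positions are B ≈ (556,-412) and A ≈ (501,376), and off is 90° anticlockwise. I'm moving over B first.

```bash
python3 -m creep '[[0.6,-0.1,0.08,0,1],[0.6,-0.1,0.08,0,1],[0.6,-0.1,0.08,0,1],[0.6,-0.1,0.08,0,1],[0.6,-0.1,0.08,0,1],[0.6,-0.1,0.08,0,1],[0.6,-0.1,0.08,0,1],[0.6,-0.1,0.08,0,1],[0.6,-0.1,0.08,0,1],[0.6,-0.1,0.08,0,1],[0.6,-0.1,0.08,0,1],[0.6,-0.1,0.08,0,1]]' 40
python3 -m creep '[[0,0,0,-0.036,1],[0,0,0,-0.036,1],[0,0,0,-0.036,1],[0,0,0,-0.036,1],[0,0,0,-0.036,1],[0,0,0,-0.036,1],[0,0,0,-0.036,1],[0,0,0,-0.036,1],[0,0,0,-0.036,1],[0,0,0,-0.036,1],[0,0,0,-0.036,1],[0,0,0,-0.036,1]]'
cat >> h.py <<'E'
def paddle(im,TK,near):
    """paddle axis: white stripe + red mask, at z 62"""
    n=proj(np.r_[near,62],TK); best=min(blobs(mask(im,"red"),100),key=lambda k:np.hypot(*(k.mean(0)[0]-n)))
    P=cast(cv2.convexHull(best)[:,0],62,TK).astype(np.float32); r=cv2.minAreaRect(P); b=cv2.boxPoints(r)
    e=[b[1]-b[0],b[2]-b[1]]; e=max(e,key=np.linalg.norm)
    return np.array(r[0]),np.array(r[1]),np.degrees(np.arctan2(e[1],e[0]))
E
python3 - <<'E'
from h import *
TK=T_wc("wrist"); im=grab_frame("wrist"); cv2.imwrite("pics/w1.png",im)
print(readout.observe()["joints"][6]); print(paddle(im,TK,[556,-412])); print(plan(556,-412,54,101))
for k in blobs(mask(im,"yellow"),300): print("plate",cast([cv2.minAreaRect(k)[0]],2,TK), cv2.contourArea(k))
E
```

```text
clock: 1.15
ee_pos: [555.3, -411.8, 199.7]
tcp_rot: [-0.0, 0.982, 0.19, -0.0]
force: [-0.3, -0.6, 0.8]
grip_width: 85.3
grip_force: 0.0
clock: 2.15
ee_pos: [554.0, -412.8, 199.8]
tcp_rot: [-0.0, 0.643, 0.766, -0.0]
force: [-0.6, -0.5, 0.6]
grip_width: 85.3
grip_force: 0.0
0.6179427028947797
(array([ 558.07, -410.79]), array([32.8 , 78.16]), np.float32(-80.00146))
('now', array([ 554. , -412.8,  199.7]), 'yaw 100.2', 'shift x,y,z units', array([0.01, 0.04, 2.92]), 'turn -0.0045 (-0.8 deg)')
plate [[ 558.97 -410.8 ]] 3308.0
plate [[ 650.78 -246.16]] 302.0
```

View pics/w1.png

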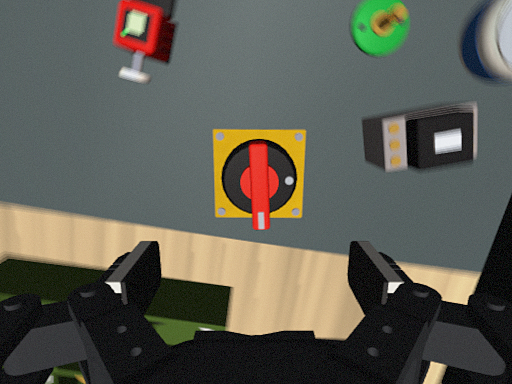

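The wrist view shows isolator B's paddle at (260,185), with the stripe toward the robot side. It measures (558,-411), 78 mm long, at -80°, which fits. I'm gripping it and turning it off.

```bash
python3 -m creep '[[0.02,0.085,0.48,0,1],[0,0,0.48,0,1],[0,0,0.48,0,1],[0,0,0.48,0,1],[0,0,0.48,0,1],[0,0,0.48,0,1],[0,0,0,0,-1],[0,0,0,0,-1],[0,0,0,0,-1],[0,0,0,0,-1],[0,0,0,0,-1],[0,0,0,0,-1]]' 60
python3 -m creep '[[0,0,0,0,-1],[0,0,0,0,-1],[0,0,0,0,-1],[0,0,0,0,-1]]'
```

```text
clock: 3.2
ee_pos: [558.6, -412.0, 58.4]
tcp_rot: [0.001, 0.645, 0.764, -0.001]
force: [0.7, 2.3, -0.4]
grip_width: 15.0
grip_force: 58.5
clock: 3.53
ee_pos: [558.6, -411.9, 58.4]
tcp_rot: [0.001, 0.645, 0.764, -0.0]
force: [-2.7, 0.8, 6.5]
grip_width: 14.5
grip_force: 60.0
```

```bash
python3 -m creep '[[0,0,0,-0.0365,-1],[0,0,0,-0.0365,-1],[0,0,0,-0.0365,-1],[0,0,0,-0.0365,-1],[0,0,0,-0.0365,-1],[0,0,0,-0.0365,-1],[0,0,0,-0.0365,-1],[0,0,0,-0.0365,-1],[0,0,0,-0.0365,-1],[0,0,0,-0.0365,-1],[0,0,0,-0.0365,-1],[0,0,0,-0.0365,-1]]'
python3 -m creep '[[0,0,0,-0.0365,-1],[0,0,0,-0.0365,-1],[0,0,0,-0.005,-1],[0,0,0,0,-1],[0,0,0,0,-1]]'
python3 -c "
from h import *
print(yaw(),readout.observe()['wrist_torque'],readout.observe()['joints'])"
```

```text
clock: 4.53
ee_pos: [557.7, -413.0, 58.4]
tcp_rot: [-0.0, 0.011, 1.0, -0.001]
force: [-3.5, -1.0, 5.7]
grip_width: 14.7
grip_force: 59.8
clock: 4.95
ee_pos: [558.0, -413.2, 58.5]
tcp_rot: [0.0, -0.105, 0.995, -0.001]
force: [-2.5, -0.4, 5.9]
grip_width: 14.6
grip_force: 72.9
-167.98773838090494 [ 0.09  0.51 -1.84] [ 1.03  0.74 -0.68  1.57  0.53  1.02  1.98]
```

```bash
python3 -m creep '[[0,0,0,0,1],[0,0,0,0,1],[0,0,0,0,1],[0,0,0,0,1],[0,0,-0.48,0,1],[0,0,-0.48,0,1],[0,0,-0.48,0,1],[0,0,-0.48,0,1],[0,0,-0.48,0,1],[0,0,-0.48,0,1]]'
for i in 1 2; do python3 -m creep '[[-0.09,0.65,0,0,1],[-0.09,0.65,0,0,1],[-0.09,0.65,0,0,1],[-0.09,0.65,0,0,1],[-0.09,0.65,0,0,1],[-0.09,0.65,0,0,1],[-0.09,0.65,0,0,1],[-0.09,0.65,0,0,1],[-0.09,0.65,0,0,1],[-0.09,0.65,0,0,1],[-0.09,0.65,0,0,1],[-0.09,0.65,0,0,1]]'; done
python3 -m creep '[[0,0,0,0.036,1],[0,0,0,0.036,1],[0,0,0,0.036,1],[0,0,0,0.036,1],[0,0,0,0.036,1],[0,0,0,0.036,1],[0,0,0,0.036,1],[0,0,0,0.036,1],[0,0,0,0.036,1],[0,0,0,0.036,1],[0,0,0,0.036,1],[0,0,0,0,1]]'
python3 - <<'E'
from h import *
TK=T_wc("wrist"); im=grab_frame("wrist"); cv2.imwrite("pics/w2.png",im)
print(readout.observe()["joints"][6]); r=paddle(im,TK,[501.5,376.5]);print(r); print(plan(*r[0],56,r[2]+180), plan(501.5,376.5,56))
for k in blobs(mask(im,"yellow"),300): print("plate",cast([cv2.minAreaRect(k)[0]],2,TK), cv2.contourArea(k))
E
```

```text
clock: 5.78
ee_pos: [558.4, -410.7, 201.3]
tcp_rot: [-0.0, -0.11, 0.994, 0.0]
force: [0.0, -0.4, 0.1]
grip_width: 85.4
grip_force: 0.0
clock: 6.78
ee_pos: [525.6, -17.0, 200.3]
tcp_rot: [0.0, -0.11, 0.994, -0.0]
force: [0.9, 0.8, 0.1]
grip_width: 85.7
grip_force: 0.0
clock: 7.78
ee_pos: [493.4, 375.2, 200.0]
tcp_rot: [0.0, -0.11, 0.994, -0.0]
force: [0.7, -0.3, -0.6]
grip_width: 85.4
grip_force: 0.0
clock: 8.78
ee_pos: [493.6, 373.9, 200.2]
tcp_rot: [0.0, 0.491, 0.871, -0.0]
force: [-0.3, -0.4, -0.3]
grip_width: 85.3
grip_force: 0.0
-0.41446651132822515
(array([501.68, 379.29]), array([32.86, 79.26]), np.float32(-58.76076))
('now', array([493.6, 373.9, 200.2]), 'yaw 121.5', 'shift x,y,z units', array([0.01, 0.19, 2.88]), 'turn 0.0013 (0.2 deg)') ('now', array([493.6, 373.9, 200.2]), 'yaw 121.5', 'shift x,y,z units', array([-0.04,  0.16,  2.88]), 'turn 0.0000 (0.0 deg)')
plate [[503.2  379.76]] 3257.0
```

```bash
python3 -m creep '[[0,0.18,0.48,0,1],[0,0,0.48,0,1],[0,0,0.48,0,1],[0,0,0.48,0,1],[0,0,0.48,0,1],[0,0,0.48,0,1],[0,0,0,0,-1],[0,0,0,0,-1],[0,0,0,0,-1],[0,0,0,0,-1],[0,0,0,0,-1],[0,0,0,0,-1]]' 60
python3 -m creep '[[0,0,0,0,-1],[0,0,0,0,-1],[0,0,0,-0.0365,-1],[0,0,0,-0.0365,-1],[0,0,0,-0.0365,-1],[0,0,0,-0.0365,-1],[0,0,0,-0.0365,-1],[0,0,0,-0.0365,-1],[0,0,0,-0.0365,-1],[0,0,0,-0.0365,-1],[0,0,0,-0.0365,-1],[0,0,0,-0.0365,-1]]'
python3 -m creep '[[0,0,0,-0.0365,-1],[0,0,0,-0.0365,-1],[0,0,0,-0.0365,-1],[0,0,0,-0.0365,-1],[0,0,0,-0.005,-1],[0,0,0,0,-1]]'
python3 -c "
from h import *
print(yaw(),readout.observe()['wrist_torque'],readout.observe()['joints'])"
python3 -m creep '[[0,0,0,0,1],[0,0,0,0,1],[0,0,0,0,1],[0,0,0,0,1],[0,0,-0.48,0,1],[0,0,-0.48,0,1],[0,0,-0.48,0,1],[0,0,-0.48,0,1],[0,0,-0.48,0,1],[0,0,-0.48,0,1]]'
python3 -c "
from h import *
im=grab_frame('top');cv2.imwrite('pics/top1.png',im);cv2.imwrite('pics/top1b.png',im[130:260,90:430].repeat(2,0).repeat(2,1))
print(plan(430,100,200,183.))"
```

```text
clock: 9.83
ee_pos: [502.7, 379.2, 58.1]
tcp_rot: [0.001, 0.49, 0.872, 0.001]
force: [-1.4, -1.5, 3.0]
grip_width: 14.5
grip_force: 60.3
clock: 10.83
ee_pos: [501.8, 377.6, 58.1]
tcp_rot: [0.0, -0.063, 0.998, -0.001]
force: [-2.4, -5.4, 9.7]
grip_width: 14.5
grip_force: 62.5
clock: 11.33
ee_pos: [502.0, 376.9, 58.2]
tcp_rot: [-0.002, -0.287, 0.958, -0.0]
force: [-3.9, -4.5, 13.5]
grip_width: 14.8
grip_force: 122.7
-146.67177723300472 [-1.    0.88 -3.32] [-0.05  0.75 -0.95  1.74  0.7   1.04  0.9 ]
clock: 12.17
ee_pos: [501.1, 378.5, 201.1]
tcp_rot: [-0.0, -0.295, 0.956, -0.0]
force: [-0.2, 0.1, 0.4]
grip_width: 85.6
grip_force: 0.0
('now', array([502.7, 380.9, 206.4]), 'yaw -145.8', 'shift x,y,z units', array([ 4.36, -3.83,  0.13]), 'turn 0.1735 (31.2 deg)')
```

View pics/top1b.png

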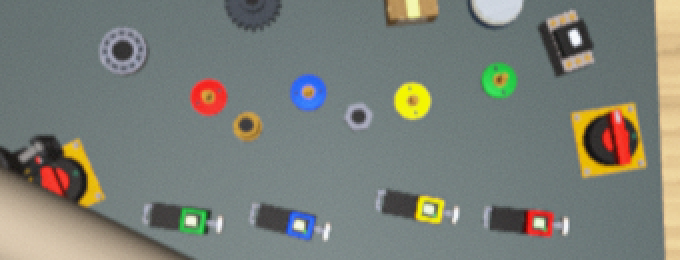

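B's stripe now points to its dot, and A stopped hard against its stop after 92°. Before picking, I'm finding where the fingertips are at 44 mm opening by touching the bare bench lightly.

```bash
python3 -m creep '[[0.18,-0.46,0,0,0.035],[0.18,-0.46,0,0,0.035],[0.18,-0.46,0,0,0.035],[0.18,-0.46,0,0,0.035],[0.18,-0.46,0,0,0.035],[0,0,0,0.032,0.035],[0,0,0,0.032,0.035],[0,0,0,0.032,0.035],[0,0,0,0.032,0.035],[0,0,0,0.032,0.035],[0,0,0,0.03,0.035]]' 20
python3 -m creep '[[0,0,0.5,0,0.035],[0,0,0.5,0,0.035],[0,0,0.5,0,0.035],[0,0,0.5,0,0.035],[0,0,0.5,0,0.035],[0,0,0.5,0,0.035],[0,0,0.3,0,0.035],[0,0,0.1,0,0.035],[0,0,0,0,0.035],[0,0,0,0,0.035]]'
for i in 1 2 3; do python3 -m creep '[[0,0,0.04,0,0.035],[0,0,0.04,0,0.035],[0,0,0,0,0.035]]'; done
```

```text
clock: 13.13
ee_pos: [528.6, 258.1, 199.9]
tcp_rot: [-0.0, 0.002, 1.0, -0.0]
force: [0.3, -0.3, 0.1]
grip_width: 44.3
grip_force: 0.0
clock: 13.97
ee_pos: [529.5, 258.7, 31.1]
tcp_rot: [0.001, -0.0, 1.0, 0.0]
force: [0.7, 0.1, 0.4]
grip_width: 43.9
grip_force: 0.0
clock: 14.22
ee_pos: [529.5, 258.1, 26.9]
tcp_rot: [0.001, 0.0, 1.0, 0.0]
force: [-0.1, 0.1, -0.5]
grip_width: 44.3
grip_force: 0.0
clock: 14.47
ee_pos: [528.9, 257.6, 22.0]
tcp_rot: [-0.0, 0.0, 1.0, -0.0]
force: [0.5, -0.2, -0.3]
grip_width: 43.9
grip_force: 0.0
clock: 14.72
ee_pos: [528.7, 257.7, 17.8]
tcp_rot: [-0.0, 0.0, 1.0, -0.0]
force: [0.7, -0.2, -0.2]
grip_width: 44.3
grip_force: 0.0
```

```bash
for i in 1 2 3 4; do python3 -m creep '[[0,0,0.04,0,0.035],[0,0,0,0,0.035]]' | grep -E "ee_pos|force: \["; done
```

```text
ee_pos: [528.8, 257.8, 15.9]
force: [-0.1, -0.0, 0.8]
ee_pos: [529.1, 258.1, 15.0]
force: [-1.8, -1.4, 5.7]
ee_pos: [529.1, 258.2, 15.0]
force: [-4.6, -5.3, 20.2]
ee_pos: [529.2, 258.2, 14.9]
force: [-9.6, -8.6, 33.4]
```

Contact came at TCP z 15, so the tips are 15 mm ahead at 44 mm opening and I'll grip with TCP at z 46. Lifting to look at the green logger.

```bash
python3 -m creep '[[0,0,-0.5,0,1],[0,0,-0.5,0,1],[0,0,-0.5,0,1],[0,0,-0.5,0,1],[0,0,-0.5,0,1],[0,0,-0.5,0,1],[0.4,-0.42,0,0,1],[0.4,-0.42,0,0,1],[0.4,-0.42,0,0,1],[0.4,-0.42,0,0,1],[0,0,0,0,1],[0,0,0,0,1]]'
python3 - <<'E'
from h import *
s=readout.observe();im=grab_frame("wrist"); cv2.imwrite("pics/w3.png",im); TK=T_wc("wrist",s)
for k in blobs(mask(im,"green"),60):
    r=cv2.minAreaRect(k); print(r,cast([r[0]],50,TK))
print(proj([447,183,50],TK))
E
```

```text
clock: 16.38
ee_pos: [448.4, 172.3, 160.1]
tcp_rot: [0.0, 0.001, 1.0, -0.001]
force: [-0.2, -0.1, -0.9]
grip_width: 85.7
grip_force: 0.0
((269.8388977050781, 189.58724975585938), (46.16282653808594, 49.863182067871094), 8.426968574523926) [[443.13 184.69]]
[267.61 194.41]
```

View pics/w3.png

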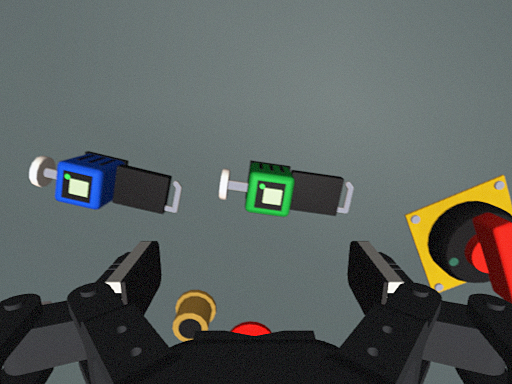

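The wrist view shows green's housing at (270,192), its plunger at (224,184) and its hook at (347,195), with blue to the left of it. Brightness separates the top faces from the darker sides, so I'll fit those at z 50.

```bash
cat >> h.py <<'E'
def logger(im,TK,col,near,vfrac=0.75,dbg=False):
    """top face (z 50, 36 x 34) by brightness; heading near 85 deg"""
    h=cv2.cvtColor(im,cv2.COLOR_BGR2HSV)[...,2]; n=proj(np.r_[near,50],TK)
    m=mask(im,col,100,40); k=min(blobs(m,60),key=lambda k:np.hypot(*(k.mean(0)[0]-n)))
    r=np.zeros_like(m); cv2.drawContours(r,[k],-1,1,-1); vm=np.percentile(h[(r&m)>0],90)
    t=(m&r&(h>vfrac*vm)).astype(np.uint8); c=max(blobs(t,20),key=cv2.contourArea)
    P=cast(cv2.convexHull(c)[:,0],50,TK).astype(np.float32); q=cv2.minAreaRect(P); b=cv2.boxPoints(q)
    e=b[1]-b[0]; a=np.degrees(np.arctan2(e[1],e[0])); a=min([a+90*i for i in range(-4,5)],key=lambda x:abs(x-85))
    return np.array(q[0]),np.array(q[1]),a
def white(im,TK,box,z):
    h=cv2.cvtColor(im,cv2.COLOR_BGR2HSV); x0,y0,x1,y1=box; w=((h[...,1]<45)&(h[...,2]>130)).astype(np.uint8); mm=np.zeros_like(w); mm[y0:y1,x0:x1]=w[y0:y1,x0:x1]
    return [(np.array(cv2.minAreaRect(k)[0]),cast([cv2.minAreaRect(k)[0]],z,TK)[0]) for k in blobs(mm,15)]
E
python3 - <<'E'
from h import *
im=cv2.imread("pics/w3.png"); TK=T_wc("wrist")
for vf in (.6,.75,.85): print(vf,logger(im,TK,"green",[447,183],vf),logger(im,TK,"blue",[440,34],vf))
print("head",white(im,TK,(210,160,240,210),33),"hook",white(im,TK,(335,165,365,225),20))
E
```

```text
0.6 (array([448.25, 185.9 ]), array([34.15, 32.34]), np.float32(81.65105)) (array([440.78,  38.  ]), array([34.74, 32.54]), np.float32(76.06763))
0.75 (array([448.08, 185.72]), array([33.  , 30.81]), np.float32(82.01605)) (array([440.84,  37.81]), array([33.8 , 31.69]), np.float32(76.37713))
0.85 (array([448.08, 185.96]), array([31.79, 29.34]), np.float32(81.66792)) (array([440.83,  37.72]), array([32.94, 30.74]), np.float32(76.318275))
head [(array([228.5, 184. ]), array([443.9 , 152.93]))] hook [(array([346.46, 197.76]), array([459.63, 255.42]))]
```

```bash
python3 -m creep '[[0.03,0.11,0.3,0,0.85],[0,0,0.3,0.023,0.85],[0,0,0.3,0.023,0.85],[0,0,0.3,0,0.85],[0,0,0.3,0,0.85],[0,0,0.3,0,0.85],[0,0,0.3,0,0.85],[0,0,0.15,0,0.85],[0,0,0,0,0.85],[0,0,0,0,0.85]]' 30
python3 -c "
from h import *
print(plan(447,178,46,171.7),readout.observe()['force'])"
```

```text
clock: 17.27
ee_pos: [447.8, 180.5, 47.8]
tcp_rot: [-0.0, 0.072, 0.997, 0.0]
force: [0.5, 0.3, 1.0]
grip_width: 78.7
grip_force: 0.0
('now', array([447.8, 180.5,  47.8]), 'yaw 171.8', 'shift x,y,z units', array([ 0.01, -0.05,  0.04]), 'turn 0.0003 (0.1 deg)') [0.49 0.27 0.95]
```

```bash
python3 -m creep '[[0,-0.05,0.03,0,0.85],[0,0,0,0,-1],[0,0,0,0,-1],[0,0,0,0,-1],[0,0,0,0,-1],[0,0,0,0,-1],[0,0,0,0,-1],[0,0,0,0,-1],[0,0,0,0,-1]]' 30
python3 -m creep '[[0,0,-0.3,0,-1],[0,0,-0.3,0,-1],[0,0,-0.3,0,-1],[0,0,-0.3,0,-1],[0,0,-0.3,0,-1],[0,0,0,0,-1]]' 30
python3 - <<'E'
from h import *
s=readout.observe();im=grab_frame("wrist"); cv2.imwrite("pics/w4.png",im)
print(s["grip_width"],yaw())
E
```

```text
clock: 18.02
ee_pos: [449.0, 182.0, 49.1]
tcp_rot: [0.003, 0.072, 0.997, 0.004]
force: [-2.5, 5.8, 12.6]
grip_width: 42.7
grip_force: 29.3
clock: 18.52
ee_pos: [448.8, 177.9, 123.8]
tcp_rot: [0.003, 0.073, 0.997, 0.001]
force: [0.5, 0.7, -0.7]
grip_width: 42.5
grip_force: 33.3
42.497667833943275 171.663214601152
```

View pics/w4.png

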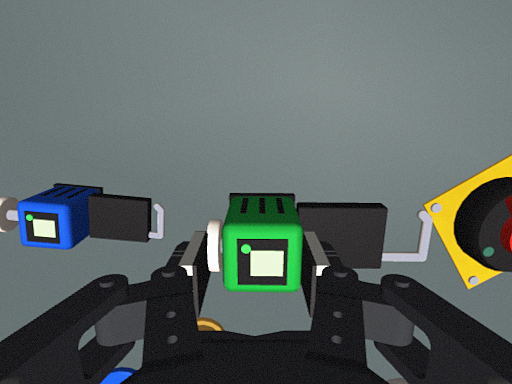

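Green is held, pressed home at 42.5 mm, with the jaw and open hook visible at (345,235) and (425,235). Carrying it to the green post, approach heading 65°.

```bash
python3 -m creep '[[-0.3,-0.6,-0.02,0,-1],[-0.3,-0.6,-0.02,0,-1],[-0.3,-0.6,-0.02,0,-1],[-0.3,-0.6,-0.02,0,-1],[-0.3,-0.6,-0.02,0,-1],[-0.3,-0.6,-0.02,0,-1],[-0.3,-0.6,-0.02,0,-1],[-0.3,-0.6,-0.02,0,-1]]'
python3 -m creep '[[-0.3,-0.6,0,0,-1],[-0.3,-0.6,0,0,-1],[-0.3,-0.6,0,0,-1],[-0.3,-0.6,0,0,-1],[-0.3,-0.6,0,0,-1],[-0.3,-0.6,0,0,-1],[-0.3,-0.5,0,0,-1],[-0.3,-0.4,0,0,-1],[0,0,0,0.03,-1],[0,0,0,0.03,-1],[0,0,0,0.032,-1],[0,0,0,0,-1]]'
cat >> h.py <<'E'
def held(im,TK,col,s,hz=1):
    """held logger's top face in the tool frame (mm), top hz above TCP"""
    z=s["ee_pos"][2]+hz; k=max(blobs(mask(im,col,100,40)[200:320,180:340],300),key=cv2.contourArea)+np.array([180,200])
    h=cv2.cvtColor(im,cv2.COLOR_BGR2HSV)[...,2]; m=mask(im,col,100,40); r=np.zeros_like(m); cv2.drawContours(r,[k],-1,1,-1)
    t=(m&r&(h>.75*np.percentile(h[(r&m)>0],90))).astype(np.uint8); c=max(blobs(t),key=cv2.contourArea)
    P=cast(cv2.convexHull(c)[:,0],z,TK).astype(np.float32); q=cv2.minAreaRect(P); w=np.radians(yaw())
    d=np.array(q[0])-s["ee_pos"][:2]; tx=np.array([np.cos(w),np.sin(w)]); ty=np.array([np.sin(w),-np.cos(w)])
    e=cv2.boxPoints(q); e=e[1]-e[0]; a=np.degrees(np.arctan2(e[1],e[0])); hd=np.degrees(w)-90
    a=min([a+90*i for i in range(-6,7)],key=lambda x:abs(x-hd))
    return np.array([d@tx,d@ty]),q[1],a,hd
def post(im,TK,col,near):
    n=proj(np.r_[near,8],TK); k=min(blobs(mask(im,col,110,50),100),key=lambda k:np.hypot(*(cv2.minAreaRect(k)[0]-n)))
    P=cast(cv2.convexHull(k)[:,0],8,TK).astype(np.float32); c,r=cv2.minEnclosingCircle(P); return np.array(c),r
E
python3 - <<'E'
from h import *
s=readout.observe();im=grab_frame("wrist"); cv2.imwrite("pics/w5.png",im); TK=T_wc("wrist",s)
print(held(im,TK,"green",s)); print(post(im,TK,"green",[645.5,-255])); print(plan(615.8,-323.3,120,155))
E
```

```text
clock: 19.23
ee_pos: [530.5, -79.7, 128.0]
tcp_rot: [-0.001, 0.073, 0.997, -0.0]
force: [1.6, 0.4, -1.6]
grip_width: 42.4
grip_force: 33.3
clock: 20.23
ee_pos: [616.6, -317.6, 127.3]
tcp_rot: [-0.001, 0.216, 0.976, -0.0]
force: [0.0, 0.4, -1.5]
grip_width: 42.5
grip_force: 33.3
(array([3.21, 3.93]), (32.87297058105469, 30.426908493041992), np.float32(65.044586), np.float64(65.26569270283949))
(array([ 644.5 , -255.17]), 25.878902435302734)
('now', array([ 616.7, -317.5,  127.6]), 'yaw 155.3', 'shift x,y,z units', array([-0.03, -0.11,  0.15]), 'turn 0.0015 (0.3 deg)')
```

View pics/w5.png

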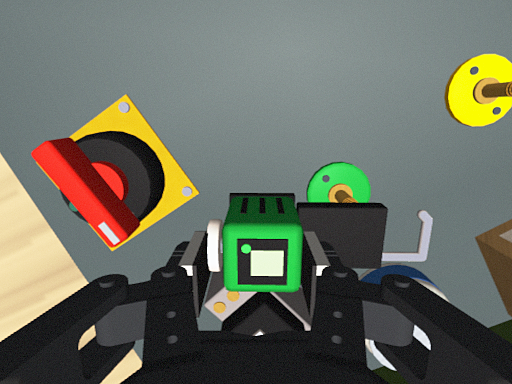

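Holding is good: logger offset (3.2, 3.9) in the tool, heading matching. The post measures (644.5,-255.2) with r 25.9, which fits. Aligning above the stud and checking just over its top.

```bash
python3 -m creep '[[-0.085,-0.15,0.2,0,-1],[0,0,0.2,0,-1],[0,0,0.2,0,-1],[0,0,0.15,0,-1],[0,0,0,0,-1],[0,0,0,0,-1],[0,0,0,0,-1]]'
python3 - <<'E'
from h import *
s=readout.observe();im=grab_frame("wrist"); cv2.imwrite("pics/w6.png",im[150:300,180:450].repeat(2,0).repeat(2,1)); TK=T_wc("wrist",s)
print(held(im,TK,"green",s)); print(plan(617.4,-326,49,155.3))
E
```

```text
clock: 20.87
ee_pos: [618.5, -326.2, 92.0]
tcp_rot: [0.0, 0.215, 0.977, 0.0]
force: [0.7, 0.6, -1.8]
grip_width: 42.7
grip_force: 33.3
(array([2.98, 3.92]), (32.85136413574219, 30.975521087646484), np.float32(65.15114), np.float64(65.15698122090572))
('now', array([ 618.6, -326.3,   92.4]), 'yaw 155.2', 'shift x,y,z units', array([ 0.03, -0.01,  0.87]), 'turn -0.0008 (-0.1 deg)')
```

View pics/w6.png

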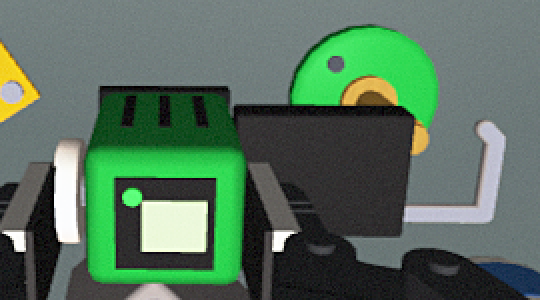

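The stud top's brass (right edge at crop (430,138)) sits just past the jaw edge at 412. I'm checking it numerically against the prediction.

```bash
cat >> h.py <<'E'
def uv(hd): a=np.radians(hd); return np.array([np.cos(a),np.sin(a)]),np.array([-np.sin(a),np.cos(a)])
E
python3 - <<'E'
from h import *
s=readout.observe(); TK=T_wc("wrist",s); u,v=uv(yaw()-90); p=s["ee_pos"]; st=np.array([644.7,-255.2])
f=lambda q,z:((proj(np.r_[q,z],TK)-[180,150])*2).round()
for n,q in (("stud top c",st),("+5u",st+5*u),("+5v",st+5*v),("-5v",st-5*v)): print(n,f(q,48))
o=p[:2]+3.9*u+3*v; zb=p[2]-49
for n,a,b,z in (("jaw F+v",63,17,25),("jaw F-v",63,-17,25),("jaw F-v bottom",63,-17,15),("bar -12 in",83,-12,22),("bar +12 in",83,12,22)): print(n,f(o+a*u+b*v,zb+z))
E
python3 -c "
import cv2;im=cv2.imread('pics/w6.png');h=cv2.cvtColor(im,cv2.COLOR_BGR2HSV)
print(im[110:160:6,396:440:4].tolist()[4])
import numpy as np
m=((h[...,0]>8)&(h[...,0]<25)&(h[...,1]>100));ys,xs=np.nonzero(m[120:160,405:440]);print(xs.max()+405,ys.max()+120,xs.min()+405)"
```

```text
stud top c [411. 134.]
+5u [429. 134.]
+5v [413. 118.]
-5v [409. 151.]
jaw F+v [416. 109.]
jaw F-v [401. 233.]
jaw F-v bottom [387. 216.]
bar -12 in [475. 211.]
bar +12 in [487. 125.]
[[50, 49, 53], [48, 47, 47], [49, 48, 53], [46, 46, 45], [54, 92, 112], [85, 190, 235], [81, 182, 226], [78, 186, 233], [117, 141, 148], [122, 119, 107], [121, 121, 108]]
427 155 410
```

Prediction and picture agree within 1 mm, so I'm lowering it and letting go.

```bash
python3 -m creep '[[0.02,0,0.2,0,-1],[0,0,0.2,0,-1],[0,0,0.2,0,-1],[0,0,0.2,0,-1],[0,0,0.05,0,-1],[0,0,0,0,-1],[0,0,0,0,-1]]'
```

```text
clock: 21.5
ee_pos: [617.0, -325.8, 49.5]
tcp_rot: [-0.001, 0.215, 0.977, -0.0]
force: [-2.6, 1.3, 4.0]
grip_width: 42.6
grip_force: 35.3
```

```bash
python3 -m creep '[[0,0,0,0,0.3],[0,0,0,0,0.5],[0,0,0,0,0.85],[0,0,0,0,0.85],[0,0,0,0,0.85],[0,0,0,0,0.85],[0,0,-0.3,0,0.85],[0,0,-0.3,0,0.85],[0,0,-0.4,0,0.85],[0,0,-0.4,0,0.85],[0,0,-0.4,0,0.85],[0,0,-0.4,0,0.85]]'
python3 - <<'E'
from h import *
s=readout.observe();im=grab_frame("wrist"); cv2.imwrite("pics/w7.png",im); TK=T_wc("wrist",s)
l=logger(im,TK,"green",[620,-322]); print(l)
h=l[2]; u,v=uv(h); d=np.array([644.7,-255.2])-l[0]; print("stud in logger",d@u,d@v)
top=grab_frame("top"); cv2.imwrite("pics/top2.png",top); K=T_wc("top")
for c,n in (("blue",[440,37]),("yellow",[459,-146]),("red",[440,-300]),("green",[620,-322])): print(c,logger(top,K,c,n,.6))
print(plan(459,-154,180,172))
E
```

```text
clock: 22.5
ee_pos: [617.9, -325.9, 162.7]
tcp_rot: [0.001, 0.215, 0.977, -0.0]
force: [0.3, -0.1, 0.2]
grip_width: 78.9
grip_force: 0.0
(array([ 618.93, -317.21]), array([33.37, 30.03]), np.float32(65.14123))
stud in logger 67.09871659817148 2.6858226208270572
blue (array([438.89,  33.16]), array([36.46, 35.13]), np.float32(78.24684))
yellow (array([ 459.82, -145.76]), array([37.03, 35.38]), np.float32(78.24096))
red (array([ 439.74, -299.22]), array([35.99, 35.43]), np.float32(82.40971))
green (array([ 618.27, -317.52]), array([36.31, 34.52]), np.float32(62.69659))
('now', array([ 620.4, -326.5,  165.9]), 'yaw 155.1', 'shift x,y,z units', array([ 4.38,  1.77, -0.28]), 'turn -0.0937 (-16.9 deg)')
```

View pics/w7.png

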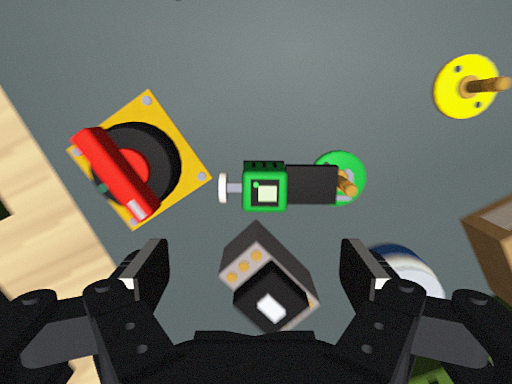

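Green is hooked: the stud is at (67, 2.7) in the logger frame, and its plunger at (224,187) is extended. Yellow is next.

```bash
python3 -m creep '[[0.55,0.22,0,0,0.85],[0.55,0.22,0,0,0.85],[0.55,0.22,0,0,0.85],[0.55,0.22,0,0,0.85],[0.55,0.22,0,0,0.85],[0.55,0.22,0,0,0.85],[0.55,0.22,0,0,0.85],[0.53,0.23,0,0,0.85],[0,0,0,-0.038,0.85],[0,0,0,-0.038,0.85],[0,0,0,0,0.85],[0,0,0,0,0.85]]'
python3 -m creep '[[0,0,0,0,0.85],[0,0,0,0,0.85]]' >/dev/null
python3 - <<'E'
from h import *
s=readout.observe();im=grab_frame("wrist"); cv2.imwrite("pics/w8.png",im); TK=T_wc("wrist",s)
l=logger(im,TK,"yellow",[459.8,-145.8]); print(l); u,v=uv(l[2]); print(plan(*(l[0]-8*u),48,l[2]+90))
E
```

```text
clock: 23.6
ee_pos: [455.9, -153.7, 159.8]
tcp_rot: [0.0, 0.099, 0.995, -0.0]
force: [0.5, -0.3, -0.6]
grip_width: 79.0
grip_force: 0.0
(array([ 459.5 , -145.57]), array([34.14, 31.59]), np.float32(78.68771))
('now', array([ 455.9, -153.7,  159.3]), 'yaw 168.7', 'shift x,y,z units', array([-0.04,  0.01,  2.23]), 'turn 0.0002 (0.0 deg)')
```

```bash
python3 -m creep '[[-0.04,0.01,0.4,0,0.85],[0,0,0.4,0,0.85],[0,0,0.4,0,0.85],[0,0,0.4,0,0.85],[0,0,0.4,0,0.85],[0,0,0.2,0,0.85],[0,0,0,0,0.85],[0,0,0,0,0.85]]' 30
python3 -m creep '[[0,0,0,0,-1],[0,0,0,0,-1],[0,0,0,0,-1],[0,0,0,0,-1],[0,0,0,0,-1],[0,0,0,0,-1],[0,0,0,0,-1],[0,0,0,0,-1]]' 30
python3 -m creep '[[0,0,-0.3,0,-1],[0,0,-0.3,0,-1],[0,0,-0.4,0,-1],[0,0,-0.4,0,-1],[0,0,-0.2,0,-1],[0,0,0,0,-1],[0,0,0,0,-1]]' 30
python3 - <<'E'
from h import *
s=readout.observe();im=grab_frame("wrist"); TK=T_wc("wrist",s)
print(held(im,TK,"yellow",s))
u,v=uv(65); print(plan(*(np.array([616.6,-128.7])-75.7*u-4.8*v),127,155))
E
```

```text
clock: 24.48
ee_pos: [458.0, -153.3, 49.3]
tcp_rot: [-0.0, 0.098, 0.995, 0.0]
force: [0.3, 0.4, 0.1]
grip_width: 79.4
grip_force: 0.0
clock: 25.15
ee_pos: [460.8, -149.6, 52.3]
tcp_rot: [0.003, 0.097, 0.995, 0.002]
force: [-2.7, 9.0, 16.9]
grip_width: 42.8
grip_force: 28.4
clock: 25.73
ee_pos: [457.8, -153.9, 129.6]
tcp_rot: [0.0, 0.098, 0.995, -0.001]
force: [-0.6, -1.6, -2.3]
grip_width: 42.3
grip_force: 33.0
(array([3.82, 3.64]), (33.18286895751953, 31.81081199645996), np.float32(78.54966), np.float64(78.79096315463511))
('now', array([ 457.1, -153.7,  128.8]), 'yaw 168.8', 'shift x,y,z units', array([-2.76, -0.38,  0.04]), 'turn 0.0766 (13.8 deg)')
```

```bash
python3 -m creep '[[-0.4,-0.05,0,0,-1],[-0.4,-0.05,0,0,-1],[-0.4,-0.05,0,0,-1],[-0.4,-0.05,0,0,-1],[-0.4,-0.06,0,0,-1],[-0.4,-0.06,0,0,-1],[-0.36,-0.06,0,0,-1],[0,0,0,0.038,-1],[0,0,0,0.038,-1],[0,0,0,0,-1],[0,0,0,0,-1],[0,0,0,0,-1]]'
cat >> h.py <<'E'
def align(col,near,hz,up):
    s=readout.observe();im=grab_frame("wrist"); TK=T_wc("wrist",s); hd=held(im,TK,col,s,hz); ps=post(im,TK,col,near); u,v=uv(yaw()-90)
    print("held",hd,"post",ps); st=(ps[0] if abs(ps[1]-26)<1.5 else np.array(near))
    d=st-(s["ee_pos"][:2]+hd[0][1]*u+hd[0][0]*v); print("stud in logger now",d@u,d@v)
    t=st-(72+hd[0][1])*u-(2+hd[0][0])*v; print(plan(*t,up))
    return im
E
python3 -c "
from h import *
im=align('yellow',[616.6,-128.7],-2,92);cv2.imwrite('pics/w9.png',im)"
```

```text
clock: 26.78
ee_pos: [588.8, -198.6, 128.3]
tcp_rot: [-0.001, 0.214, 0.977, 0.0]
force: [-0.2, 0.3, -1.5]
grip_width: 42.4
grip_force: 33.1
held (array([2.39, 3.68]), (33.91200256347656, 32.54832077026367), np.float32(65.29715), np.float64(65.26434343353014)) post (array([ 615.9 , -128.56]), 26.18128776550293)
stud in logger now 71.28809647611834 2.2913786247719017
('now', array([ 588.9, -198.7,  128.6]), 'yaw 155.3', 'shift x,y,z units', array([ 0.01, -0.01,  0.73]), 'turn 0.0000 (0.0 deg)')
```

```bash
python3 -m creep '[[0.01,-0.01,0.2,0,-1],[0,0,0.2,0,-1],[0,0,0.2,0,-1],[0,0,0.1,0,-1],[0,0,0,0,-1],[0,0,0,0,-1]]'
python3 -c "
from h import *
align('yellow',[615.9,-128.6],-2,52)"
python3 -m creep '[[0,0,0.2,0,-1],[0,0,0.2,0,-1],[0,0,0.2,0,-1],[0,0,0.15,0,-1],[0,0,0.05,0,-1],[0,0,0,0,-1],[0,0,0,0,-1]]'
```

```text
clock: 27.33
ee_pos: [588.5, -199.0, 93.6]
tcp_rot: [-0.001, 0.215, 0.977, 0.0]
force: [-0.2, 0.2, -1.4]
grip_width: 42.0
grip_force: 33.1
held (array([2.34, 3.71]), (34.11838912963867, 32.301246643066406), np.float32(63.949726), np.float64(65.14842135887287)) post (array([ 617.59, -128.73]), 27.715444564819336)
stud in logger now 71.6848381299036 2.3719178125741145
('now', array([ 589. , -199. ,   94.2]), 'yaw 155.1', 'shift x,y,z units', array([ 0.02, -0.01,  0.84]), 'turn 0.0000 (0.0 deg)')
clock: 27.97
ee_pos: [588.9, -199.1, 54.1]
tcp_rot: [0.0, 0.215, 0.977, 0.0]
force: [-0.1, 0.8, -1.0]
grip_width: 42.0
grip_force: 33.0
```

Not yet on the bench; lowering the last few millimetres.

```bash
python3 -m creep '[[0,0,0.03,0,-1],[0,0,0.03,0,-1],[0,0,0,0,-1],[0,0,0,0,-1]]'
python3 -m creep '[[0,0,0.02,0,-1],[0,0,0,0,-1]]'
```

```text
clock: 28.3
ee_pos: [589.5, -199.1, 52.8]
tcp_rot: [0.001, 0.215, 0.977, -0.0]
force: [-2.4, 0.3, 5.0]
grip_width: 42.4
grip_force: 35.3
clock: 28.47
ee_pos: [589.6, -199.0, 52.6]
tcp_rot: [0.001, 0.215, 0.977, -0.001]
force: [-4.2, 0.8, 11.4]
grip_width: 42.1
grip_force: 36.7
```

```bash
python3 -m creep '[[0,0,0,0,0.3],[0,0,0,0,0.5],[0,0,0,0,0.85],[0,0,0,0,0.85],[0,0,0,0,0.85],[0,0,0,0,0.85],[0,0,-0.3,0,0.85],[0,0,-0.4,0,0.85],[0,0,-0.4,0,0.85],[0,0,-0.4,0,0.85],[0,0,-0.4,0,0.85],[0,0,-0.3,0,0.85]]'
python3 -m creep '[[0,0,0,0,0.85],[0,0,0,0,0.85]]' >/dev/null
cat >> h.py <<'E'
def check(col,near,stud):
    s=readout.observe();im=grab_frame("wrist"); TK=T_wc("wrist",s); l=logger(im,TK,col,near); u,v=uv(l[2]); d=np.array(stud)-l[0]
    print(col,l,"stud in logger",d@u,d@v); return im
E
python3 - <<'E'
from h import *
im=check("yellow",[590,-192],[615.9,-128.6]); cv2.imwrite("pics/w10.png",im)
top=grab_frame("top"); K=T_wc("top")
for c,n in (("blue",[440,37]),("yellow",[590,-192]),("red",[440,-300]),("green",[620,-322])): print(c,logger(top,K,c,n,.6))
l=logger(top,K,"blue",[440,35],.6); u,v=uv(77); print(plan(*(l[0]-8*u+2*v),170,167))
E
```

```text
clock: 29.47
ee_pos: [589.7, -198.9, 163.4]
tcp_rot: [0.001, 0.215, 0.977, -0.0]
force: [0.6, -0.6, 0.7]
grip_width: 79.1
grip_force: 0.0
yellow (array([ 590.38, -191.47]), array([34.34, 32.54]), np.float32(64.49004)) stud in logger 67.73049333649105 4.039503687401908
blue (array([438.97,  33.49]), array([36.35, 34.75]), np.float32(75.53528))
yellow (array([ 586.96, -190.58]), array([36.29, 27.88]), np.float32(62.4964))
red (array([ 559.05, -417.64]), array([74.15, 18.35]), np.float32(99.3014))Traceback (most recent call last):
  File "<stdin>", line 4, in <module>
  File "h.py", line 42, in logger
    m=mask(im,col,100,40); k=min(blobs(m,60),key=lambda k:np.hypot(*(k.mean(0)[0]-n)))
                             ~~~^^^^^^^^^^^^^^^^^^^^^^^^^^^^^^^^^^^^^^^^^^^^^^^^^^^^^^
ValueError: min() iterable argument is empty
```

View pics/w10.png

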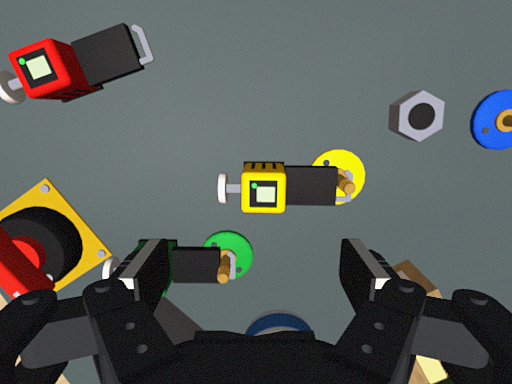

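```bash
python3 -c "
from h import *
print(plan(437,26,165,167))"
```

```text
('now', array([ 588.1, -199.1,  159.7]), 'yaw 155.1', 'shift x,y,z units', array([ 4.64,  2.81, -0.11]), 'turn -0.0659 (-11.9 deg)')
```

```bash
python3 -m creep '[[0.58,0.35,0,0,0.85],[0.58,0.35,0,0,0.85],[0.58,0.35,0,0,0.85],[0.58,0.35,0,0,0.85],[0.58,0.35,0,0,0.85],[0.58,0.35,0,0,0.85],[0.58,0.35,0,0,0.85],[0.58,0.36,0,0,0.85],[0,0,0,-0.033,0.85],[0,0,0,-0.033,0.85],[0,0,0,0,0.85],[0,0,0,0,0.85]]'
python3 -m creep '[[0,0,0,0,0.85],[0,0,0,0,0.85]]' >/dev/null
python3 - <<'E'
from h import *
s=readout.observe();im=grab_frame("wrist"); cv2.imwrite("pics/w11.png",im); TK=T_wc("wrist",s)
l=logger(im,TK,"blue",[439,34]); print(l); u,v=uv(l[2]); print(plan(*(l[0]-8*u),50,l[2]+90))
E
```

```text
clock: 30.73
ee_pos: [436.8, 25.7, 159.6]
tcp_rot: [-0.001, 0.114, 0.993, 0.0]
force: [-0.3, -0.1, 0.9]
grip_width: 78.8
grip_force: 0.0
(array([439.24,  34.36]), array([33.06, 30.71]), np.float32(76.86931))
('now', array([437.4,  25.6, 160. ]), 'yaw 166.9', 'shift x,y,z units', array([0.  , 0.02, 2.2 ]), 'turn 0.0002 (0.0 deg)')
```

```bash
python3 -m creep '[[0,0.02,0.4,0,0.85],[0,0,0.4,0,0.85],[0,0,0.4,0,0.85],[0,0,0.4,0,0.85],[0,0,0.4,0,0.85],[0,0,0.2,0,0.85],[0,0,0,0,0.85],[0,0,0,0,0.85]]' 30
python3 -m creep '[[0,0,0,0,-1],[0,0,0,0,-1],[0,0,0,0,-1],[0,0,0,0,-1],[0,0,0,0,-1],[0,0,0,0,-1],[0,0,0,0,-1],[0,0,0,0,-1]]' 30
python3 -m creep '[[0,0,-0.3,0,-1],[0,0,-0.3,0,-1],[0,0,-0.4,0,-1],[0,0,-0.4,0,-1],[0,0,-0.2,0,-1],[0,0,0,0,-1],[0,0,0,0,-1]]' 30
python3 - <<'E'
from h import *
u,v=uv(105); print(plan(*(np.array([629.3,22])-75.7*u-4.8*v),127,195))
E
```

```text
clock: 31.62
ee_pos: [437.6, 27.0, 50.3]
tcp_rot: [-0.0, 0.113, 0.994, 0.0]
force: [0.2, 0.8, 0.8]
grip_width: 78.6
grip_force: 0.0
clock: 32.28
ee_pos: [440.9, 31.2, 53.3]
tcp_rot: [0.004, 0.112, 0.994, 0.003]
force: [-2.6, 7.1, 16.1]
grip_width: 42.7
grip_force: 28.5
clock: 32.87
ee_pos: [437.8, 26.4, 130.5]
tcp_rot: [0.001, 0.113, 0.994, -0.0]
force: [-0.1, 0.8, -1.6]
grip_width: 42.2
grip_force: 33.1
('now', array([437.8,  26.4, 130.5]), 'yaw 167.0', 'shift x,y,z units', array([-4.55, -0.52,  0.07]), 'turn -0.1557 (-28.0 deg)')
```

```bash
python3 -m creep '[[-0.5,-0.06,0,0,-1],[-0.5,-0.06,0,0,-1],[-0.5,-0.06,0,0,-1],[-0.5,-0.06,0,0,-1],[-0.5,-0.06,0,0,-1],[-0.5,-0.06,0,0,-1],[-0.5,-0.06,0,0,-1],[-0.5,-0.06,0,0,-1],[-0.55,-0.04,0,0,-1],[0,0,0,-0.031,-1],[0,0,0,-0.031,-1],[0,0,0,-0.031,-1]]'
python3 -m creep '[[0,0,0,-0.031,-1],[0,0,0,-0.032,-1],[0,0,0.2,0,-1],[0,0,0.2,0,-1],[0,0,0.2,0,-1],[0,0,0,0,-1],[0,0,0,0,-1],[0,0,0,0,-1]]'
python3 -c "
from h import *
im=align('blue',[629.3,22],-2,53);cv2.imwrite('pics/w12.png',im)"
```

```text
clock: 33.87
ee_pos: [652.7, -49.6, 127.5]
tcp_rot: [-0.002, -0.035, 0.999, 0.0]
force: [-0.1, -0.2, -1.2]
grip_width: 42.2
grip_force: 33.1
clock: 34.53
ee_pos: [653.5, -49.4, 100.1]
tcp_rot: [-0.0, -0.131, 0.991, -0.0]
force: [-0.7, -0.3, -1.4]
grip_width: 42.0
grip_force: 33.1
held (array([3.09, 3.8 ]), (31.4237060546875, 33.07133865356445), np.float32(-255.21759), np.float64(-254.9182998339089)) post (array([630.15,  21.13]), 26.11874771118164)
stud in logger now 70.39930199234685 1.1091900317040562
('now', array([653.8, -49.4, 100.6]), 'yaw -164.9', 'shift x,y,z units', array([-0.01, -0.03,  0.95]), 'turn 0.0000 (0.0 deg)')
```

View pics/w12.png

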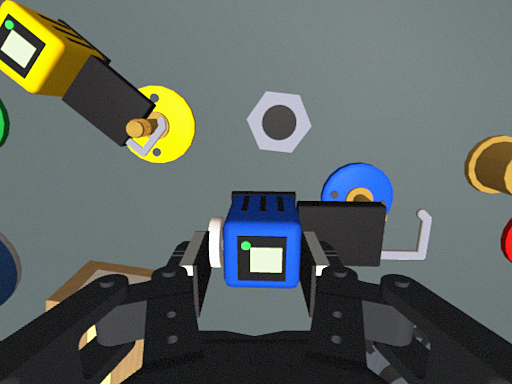

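Blue is held correctly, with its post at (357,190) and the nut clear. I'm shifting 1.6 mm and lowering.

```bash
python3 -m creep '[[-0.01,-0.035,0,0,-1],[0,0,0.2,0,-1],[0,0,0.2,0,-1],[0,0,0.2,0,-1],[0,0,0.2,0,-1],[0,0,0.1,0,-1],[0,0,0.05,0,-1],[0,0,0,0,-1],[0,0,0,0,-1]]'
python3 -m creep '[[0,0,0.03,0,-1],[0,0,0,0,-1]]'
```

```text
clock: 35.33
ee_pos: [653.5, -51.0, 53.8]
tcp_rot: [-0.001, -0.131, 0.991, -0.001]
force: [-4.4, -0.4, 9.7]
grip_width: 42.2
grip_force: 36.1
clock: 35.5
ee_pos: [653.6, -50.9, 53.6]
tcp_rot: [-0.001, -0.131, 0.991, -0.001]
force: [-7.6, -0.1, 15.5]
grip_width: 42.4
grip_force: 38.0
```

```bash
python3 -m creep '[[0,0,0,0,0.3],[0,0,0,0,0.5],[0,0,0,0,0.85],[0,0,0,0,0.85],[0,0,0,0,0.85],[0,0,0,0,0.85],[0,0,-0.3,0,0.85],[0,0,-0.4,0,0.85],[0,0,-0.4,0,0.85],[0,0,-0.4,0,0.85],[0,0,-0.4,0,0.85],[0,0,-0.3,0,0.85]]'
python3 -m creep '[[0,0,0,0,0.85],[0,0,0,0,0.85]]' >/dev/null
python3 - <<'E'
from h import *
s=readout.observe(); im=grab_frame("wrist"); TK=T_wc("wrist",s); l=logger(im,TK,"blue",[650,-44]); h=l[2]+(90 if l[2]<60 else 0); u,v=uv(h); d=np.array([630.,21.3])-l[0]
print(l,h,d@u,d@v)
top=grab_frame("top"); cv2.imwrite("pics/top3.png",top); K=T_wc("top")
for c,n in (("red",[440,-300]),("green",[620,-322]),("yellow",[590,-192])): print(c,logger(top,K,c,n,.6))
print(plan(438.7,-308,165,172))
E
```

```text
clock: 36.5
ee_pos: [655.2, -50.7, 164.4]
tcp_rot: [0.001, -0.131, 0.991, -0.0]
force: [-0.1, 0.7, 0.9]
grip_width: 79.4
grip_force: 0.0
(array([649.66, -43.26]), array([30.79, 33.25]), np.float32(105.0946)) 105.0946 67.45043668730341 2.170848107238818
red (array([ 559.05, -417.56]), array([74.15, 18.25]), np.float32(98.28517))
green (array([ 618.26, -317.52]), array([36.31, 34.51]), np.float32(62.696575))
yellow (array([ 554.78, -399.03]), array([93.46, 93.26]), np.float32(98.90262))
('now', array([653.7, -51.5, 160.3]), 'yaw -164.9', 'shift x,y,z units', array([ 5.49, -3.83, -0.09]), 'turn 0.1283 (23.1 deg)')
```

```bash
python3 -c "
import cv2;im=cv2.imread('pics/top3.png');cv2.imwrite('pics/top3b.png',im[130:330,90:430].repeat(2,0).repeat(2,1))"
```

```text
(no output)
```

View pics/top3b.png

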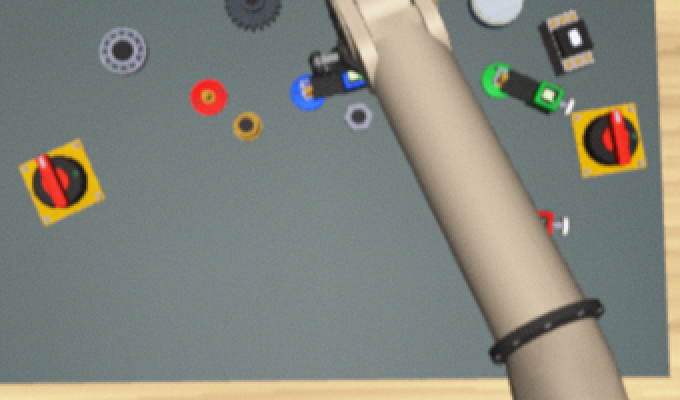

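The arm only hides the red logger; its plunger is still at (566,225). Both isolators are off. Moving to red.

```bash
python3 -m creep '[[0.55,-0.38,0,0,0.85],[0.55,-0.38,0,0,0.85],[0.55,-0.38,0,0,0.85],[0.55,-0.38,0,0,0.85],[0.55,-0.38,0,0,0.85],[0.55,-0.38,0,0,0.85],[0.55,-0.38,0,0,0.85],[0.55,-0.38,0,0,0.85],[0.55,-0.38,0,0,0.85],[0.54,-0.4,0,0,0.85]]'
python3 -m creep '[[0,0,0,0.032,0.85],[0,0,0,0.032,0.85],[0,0,0,0.032,0.85],[0,0,0,0.032,0.85],[0,0,0,0,0.85],[0,0,0,0,0.85],[0,0,0,0,0.85],[0,0,0,0,0.85]]'
python3 - <<'E'
from h import *
s=readout.observe();im=grab_frame("wrist"); cv2.imwrite("pics/w13.png",im); TK=T_wc("wrist",s)
l=logger(im,TK,"red",[439.7,-299]); print(l); u,v=uv(l[2]); print(plan(*(l[0]-8*u),50,l[2]+90))
E
```

```text
clock: 37.6
ee_pos: [436.8, -307.7, 160.0]
tcp_rot: [-0.001, -0.131, 0.991, 0.001]
force: [1.0, -0.7, 0.4]
grip_width: 78.9
grip_force: 0.0
clock: 38.27
ee_pos: [438.9, -306.8, 160.9]
tcp_rot: [-0.0, 0.068, 0.998, 0.0]
force: [-0.2, 0.2, 0.3]
grip_width: 79.2
grip_force: 0.0
(array([ 439.61, -299.27]), array([34.04, 32.3 ]), np.float32(83.61975))
('now', array([ 439. , -306.9,  161. ]), 'yaw 172.1', 'shift x,y,z units', array([ 0.  , -0.01,  2.22]), 'turn -0.0083 (-1.5 deg)')
```

```bash
python3 -m creep '[[0,-0.01,0.4,-0.008,0.85],[0,0,0.4,0,0.85],[0,0,0.4,0,0.85],[0,0,0.4,0,0.85],[0,0,0.4,0,0.85],[0,0,0.2,0,0.85],[0,0,0,0,0.85],[0,0,0,0,0.85]]' 30
python3 -m creep '[[0,0,0,0,-1],[0,0,0,0,-1],[0,0,0,0,-1],[0,0,0,0,-1],[0,0,0,0,-1],[0,0,0,0,-1],[0,0,0,0,-1],[0,0,0,0,-1]]' 30
python3 -m creep '[[0,0,-0.3,0,-1],[0,0,-0.3,0,-1],[0,0,-0.4,0,-1],[0,0,-0.4,0,-1],[0,0,-0.2,0,-1],[0,0,0,0,-1],[0,0,0,0,-1]]' 30
python3 - <<'E'
from h import *
u,v=uv(107); print(plan(*(np.array([623.7,165.7])-75.7*u-4.8*v),132,197))
E
```

```text
clock: 38.98
ee_pos: [439.2, -307.4, 51.4]
tcp_rot: [-0.0, 0.056, 0.998, 0.0]
force: [-0.1, -0.8, 0.0]
grip_width: 78.8
grip_force: 0.0
clock: 39.65
ee_pos: [441.5, -304.5, 54.4]
tcp_rot: [0.001, 0.056, 0.998, 0.001]
force: [-2.5, 7.9, 17.3]
grip_width: 43.0
grip_force: 28.7
clock: 40.23
ee_pos: [439.0, -307.8, 131.6]
tcp_rot: [0.0, 0.057, 0.998, -0.001]
force: [0.7, 1.5, -2.1]
grip_width: 42.2
grip_force: 32.3
('now', array([ 439. , -307.8,  131.6]), 'yaw 173.5', 'shift x,y,z units', array([-3.29,  8.48, -0.01]), 'turn -0.1307 (-23.5 deg)')
```

```bash
python3 -m creep '[[-0.2,0.53,0,0,-1],[-0.2,0.53,0,0,-1],[-0.2,0.53,0,0,-1],[-0.2,0.53,0,0,-1],[-0.2,0.53,0,0,-1],[-0.2,0.53,0,0,-1],[-0.2,0.53,0,0,-1],[-0.2,0.53,0,0,-1],[-0.2,0.53,0,0,-1],[-0.2,0.53,0,0,-1],[-0.2,0.53,0,0,-1],[-0.2,0.53,0,0,-1]]'
python3 -m creep '[[-0.22,0.53,0,0,-1],[-0.22,0.53,0,0,-1],[-0.22,0.53,0,0,-1],[-0.23,0.53,0,0,-1],[0,0,0,-0.033,-1],[0,0,0,-0.033,-1],[0,0,0,-0.033,-1],[0,0,0,-0.032,-1],[0,0,0.25,0,-1],[0,0,0.25,0,-1],[0,0,0,0,-1],[0,0,0,0,-1]]'
python3 -m creep '[[0,0,0,0,-1],[0,0,0,0,-1]]' >/dev/null
python3 -c "
from h import *
im=align('red',[623.7,165.7],-3,54);cv2.imwrite('pics/w14.png',im)"
```

```text
clock: 41.23
ee_pos: [593.7, -4.2, 129.4]
tcp_rot: [-0.002, 0.057, 0.998, -0.0]
force: [0.3, -0.3, -1.5]
grip_width: 42.3
grip_force: 32.3
clock: 42.23
ee_pos: [649.1, 94.4, 103.9]
tcp_rot: [-0.002, -0.148, 0.989, -0.0]
force: [-0.2, 0.6, -0.7]
grip_width: 42.4
grip_force: 32.3
held (array([3.01, 3.84]), (32.237613677978516, 33.75869369506836), np.float32(-254.40475), np.float64(-252.94433998146837)) post (array([623.8 , 165.74]), 26.181737899780273)
stud in logger now 71.36990775217208 2.1152087960980346
('now', array([650.9,  95.3, 106.8]), 'yaw -162.9', 'shift x,y,z units', array([ 0.  , -0.01,  1.06]), 'turn 0.0000 (0.0 deg)')
```

```bash
python3 -m creep '[[0,-0.01,0.2,0,-1],[0,0,0.2,0,-1],[0,0,0.2,0,-1],[0,0,0.2,0,-1],[0,0,0.15,0,-1],[0,0,0.07,0,-1],[0,0,0,0,-1],[0,0,0,0,-1]]'
python3 -m creep '[[0,0,0.02,0,-1],[0,0,0,0,-1]]'
```

```text
clock: 43.12
ee_pos: [650.5, 94.7, 55.1]
tcp_rot: [-0.0, -0.149, 0.989, -0.0]
force: [-0.5, 0.1, 0.4]
grip_width: 42.2
grip_force: 32.7
clock: 43.28
ee_pos: [650.7, 94.8, 54.9]
tcp_rot: [-0.0, -0.148, 0.989, -0.0]
force: [-2.6, -0.6, 3.5]
grip_width: 41.8
grip_force: 33.7
```

Touching the bench. Adding a hair more, then releasing and checking all four.

```bash
python3 -m creep '[[0,0,0.02,0,-1],[0,0,0,0,0.3],[0,0,0,0,0.5],[0,0,0,0,0.85],[0,0,0,0,0.85],[0,0,0,0,0.85],[0,0,0,0,0.85],[0,0,-0.3,0,0.85],[0,0,-0.4,0,0.85],[0,0,-0.4,0,0.85],[0,0,-0.4,0,0.85],[0,0,-0.4,0,0.85]]'
python3 -m creep '[[0,0,-0.3,0,0.85],[0,0,0,0,0.85],[0,0,0,0,0.85]]' >/dev/null
python3 - <<'E'
from h import *
s=readout.observe(); im=grab_frame("wrist"); TK=T_wc("wrist",s)
l=logger(im,TK,"red",[646,101]); u,v=uv(l[2]); d=np.array([623.8,165.7])-l[0]; print(l,d@u,d@v)
print(plan(501.7,378,200,210))
E
```

```text
clock: 44.28
ee_pos: [650.8, 95.0, 150.5]
tcp_rot: [0.0, -0.149, 0.989, 0.0]
force: [0.1, 0.3, 1.3]
grip_width: 79.2
grip_force: 0.0
(array([646.08, 101.37]), array([31.83, 34.12]), np.float32(107.071754)) 68.04218063759981 2.4155852257687904
('now', array([650.4,  94.4, 163.1]), 'yaw -162.9', 'shift x,y,z units', array([ 1.18,  6.29, -0.74]), 'turn -0.0718 (-12.9 deg)')
```

```bash
python3 -m creep '[[0.1,0.57,-0.07,0,1],[0.1,0.57,-0.07,0,1],[0.1,0.57,-0.07,0,1],[0.11,0.57,-0.07,0,1],[0.11,0.57,-0.07,0,1],[0.11,0.57,-0.07,0,1],[0.11,0.57,-0.07,0,1],[0.11,0.57,-0.07,0,1],[0.11,0.57,-0.07,0,1],[0.11,0.57,-0.07,0,1],[0.11,0.57,-0.05,0,1]]'
python3 -m creep '[[0,0,0,-0.037,1],[0,0,0,-0.037,1],[0,0,0,0,1],[0,0,0,0,1],[0,0,0,0,1]]'
python3 - <<'E'
from h import *
s=readout.observe(); im=grab_frame("wrist"); TK=T_wc("wrist",s)
r=paddle(im,TK,[501.7,378.5]); print(r,plan(*r[0],56,r[2]+180))
sc=grab_frame("scene"); top=grab_frame("top"); K=T_wc("top")
cv2.imwrite("pics/end.png",cv2.resize(sc[100:270,100:360],(780,510),interpolation=cv2.INTER_CUBIC))
S={"red":[623.8,165.7],"blue":[630,21.3],"yellow":[616,-128.6],"green":[644.7,-255.2]}
for c,n in (("red",[646,101]),("green",[618,-317]),("yellow",[590,-191]),("blue",[650,-43])):
    l=logger(top,K,c,n,.6); print(c,l)
E
```

```text
clock: 45.5
ee_pos: [501.0, 377.3, 199.4]
tcp_rot: [-0.001, -0.148, 0.989, -0.001]
force: [-0.3, -0.2, -0.2]
grip_width: 85.3
grip_force: 0.0
clock: 45.92
ee_pos: [502.3, 376.1, 199.7]
tcp_rot: [-0.001, -0.261, 0.965, -0.0]
force: [0.4, 1.2, 0.3]
grip_width: 85.5
grip_force: 0.0
(array([501.8 , 376.95]), array([78.23, 32.81]), np.float32(30.191404)) ('now', array([502.4, 376.1, 200. ]), 'yaw -149.8', 'shift x,y,z units', array([0.  , 0.02, 2.88]), 'turn 0.0002 (0.0 deg)')
red (array([646.6 , 100.86]), array([35.78, 36.09]), np.float32(103.75342))
green (array([ 618.27, -317.52]), array([36.31, 34.52]), np.float32(62.69659))
yellow (array([ 590.39, -192.38]), array([36.39, 35.51]), np.float32(62.758694))
blue (array([649.89, -44.34]), array([35.08, 36.21]), np.float32(103.75039))
```

View pics/end.png

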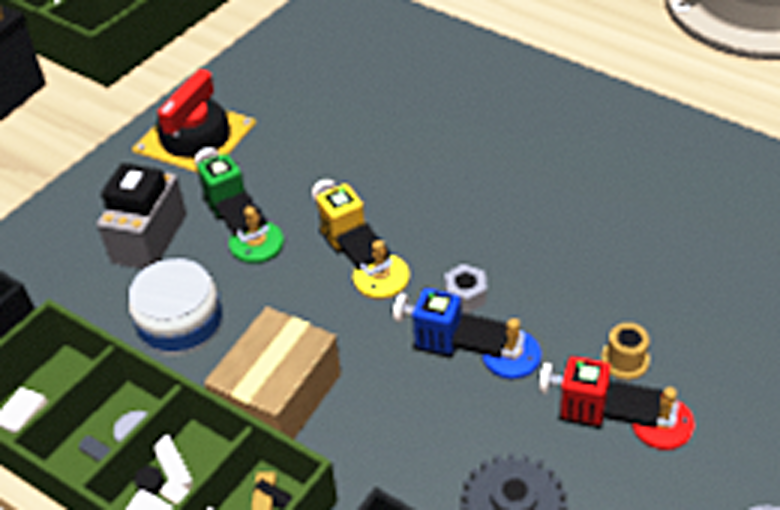

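All four loggers stand flat with their hooks round their studs: green (255,225), yellow (380,258), blue (513,345), red (668,405). Now turning isolator A on.

```bash
python3 -m creep '[[0,0.02,0.48,0,0.3],[0,0,0.48,0,0.3],[0,0,0.48,0,0.3],[0,0,0.48,0,0.3],[0,0,0.48,0,0.3],[0,0,0.48,0,0.3],[0,0,0,0,-1],[0,0,0,0,-1],[0,0,0,0,-1],[0,0,0,0,-1],[0,0,0,0,-1],[0,0,0,0,-1]]' 60
python3 -m creep '[[0,0,0,0,-1],[0,0,0,0.0365,-1],[0,0,0,0.0365,-1],[0,0,0,0.0365,-1],[0,0,0,0.0365,-1],[0,0,0,0.0365,-1],[0,0,0,0.0365,-1],[0,0,0,0.0365,-1],[0,0,0,0.0365,-1],[0,0,0,0.0365,-1],[0,0,0,0.0365,-1],[0,0,0,0.0365,-1]]'
python3 -m creep '[[0,0,0,0.0365,-1],[0,0,0,0.0365,-1],[0,0,0,0.0365,-1],[0,0,0,0,-1],[0,0,0,0,-1]]'
python3 -c "
from h import *
print(yaw(),readout.observe()['wrist_torque'])"
python3 -m creep '[[0,0,0,0,0.5],[0,0,0,0,0.5],[0,0,0,0,0.5],[0,0,0,0,0.5],[0,0,-0.48,0,0.5],[0,0,-0.48,0,0.5],[0,0,-0.48,0,0.5],[0,0,-0.48,0,0.5],[0,0,-0.48,0,0.5],[0,0,-0.48,0,0.5],[0,0,0,0,0.5],[0,0,0,0,0.5]]'
python3 - <<'E'
from h import *
s=readout.observe(); im=grab_frame("wrist"); TK=T_wc("wrist",s)
print(paddle(im,TK,[501.7,378.5])); print(plan(558,-411.5,200,190))
E
```

```text
clock: 47.07
ee_pos: [502.9, 377.4, 58.4]
tcp_rot: [0.001, -0.261, 0.965, -0.0]
force: [-0.3, -3.7, 6.0]
grip_width: 15.8
grip_force: 58.7
clock: 48.07
ee_pos: [503.6, 377.6, 58.3]
tcp_rot: [0.002, 0.359, 0.934, 0.001]
force: [1.7, -3.0, 4.7]
grip_width: 14.6
grip_force: 58.6
clock: 48.48
ee_pos: [503.5, 377.6, 58.3]
tcp_rot: [0.002, 0.51, 0.86, 0.001]
force: [2.1, -3.6, 7.4]
grip_width: 14.6
grip_force: 59.5
118.61867156379397 [-1.16 -0.48 -0.19]
clock: 49.48
ee_pos: [501.9, 379.0, 202.2]
tcp_rot: [0.0, 0.511, 0.859, 0.002]
force: [0.3, -0.1, 0.7]
grip_width: 64.0
grip_force: 0.0
(array([502.36, 379.51]), array([33.11, 78.03]), np.float32(-61.591625))
('now', array([501.4, 378.1, 200.6]), 'yaw 118.5', 'shift x,y,z units', array([-14.42,  -6.53,   0.01]), 'turn -0.3973 (-71.5 deg)')
```

A reads -61.6° (it was -58.8° at the start), so it's at the on stop. Moving to B at height.

```bash
for i in 1 2; do python3 -m creep '[[-0.6,-0.272,0,0,0.3],[-0.6,-0.272,0,0,0.3],[-0.6,-0.272,0,0,0.3],[-0.6,-0.272,0,0,0.3],[-0.6,-0.272,0,0,0.3],[-0.6,-0.272,0,0,0.3],[-0.6,-0.272,0,0,0.3],[-0.6,-0.272,0,0,0.3],[-0.6,-0.272,0,0,0.3],[-0.6,-0.272,0,0,0.3],[-0.6,-0.272,0,0,0.3],[-0.6,-0.272,0,0,0.3]]'; done
python3 -m creep '[[0,0,0,-0.036,0.3],[0,0,0,-0.036,0.3],[0,0,0,-0.036,0.3],[0,0,0,-0.036,0.3],[0,0,0,-0.036,0.3],[0,0,0,-0.036,0.3],[0,0,0,-0.036,0.3],[0,0,0,-0.036,0.3],[0,0,0,-0.036,0.3],[0,0,0,-0.036,0.3],[0,0,0,-0.036,0.3],[0,0,0,0,0.3]]'
python3 -m creep '[[0,0,0,0,0.3],[0,0,0,0,0.3]]' >/dev/null
python3 - <<'E'
from h import *
s=readout.observe(); im=grab_frame("wrist"); TK=T_wc("wrist",s)
r=paddle(im,TK,[558,-411.5]); print(r,plan(*r[0],56,r[2]+180))
E
```

```text
clock: 50.53
ee_pos: [528.2, -18.1, 199.1]
tcp_rot: [-0.001, 0.512, 0.859, -0.001]
force: [0.5, -0.3, -0.3]
grip_width: 55.5
grip_force: 0.0
clock: 51.53
ee_pos: [556.3, -411.6, 198.4]
tcp_rot: [-0.002, 0.512, 0.859, 0.0]
force: [0.3, 0.1, 0.0]
grip_width: 55.7
grip_force: 0.0
clock: 52.53
ee_pos: [556.4, -410.1, 198.5]
tcp_rot: [-0.001, -0.086, 0.996, 0.001]
force: [-0.2, 0.5, -0.4]
grip_width: 55.5
grip_force: 0.0
(array([ 556.78, -412.61]), array([79.05, 32.8 ]), np.float32(9.543571)) ('now', array([ 557. , -410.5,  200. ]), 'yaw -170.4', 'shift x,y,z units', array([ 0.01, -0.04,  2.88]), 'turn 0.0003 (0.1 deg)')
```

```bash
python3 -m creep '[[0.01,-0.04,0.48,0,0.3],[0,0,0.48,0,0.3],[0,0,0.48,0,0.3],[0,0,0.48,0,0.3],[0,0,0.48,0,0.3],[0,0,0.48,0,0.3],[0,0,0,0,-1],[0,0,0,0,-1],[0,0,0,0,-1],[0,0,0,0,-1],[0,0,0,0,-1],[0,0,0,0,-1]]' 60
python3 -m creep '[[0,0,0,0,-1],[0,0,0,0.0365,-1],[0,0,0,0.0365,-1],[0,0,0,0.0365,-1],[0,0,0,0.0365,-1],[0,0,0,0.0365,-1],[0,0,0,0.0365,-1],[0,0,0,0.0365,-1],[0,0,0,0.0365,-1],[0,0,0,0.0365,-1],[0,0,0,0.0365,-1],[0,0,0,0.0365,-1]]'
python3 -m creep '[[0,0,0,0.0365,-1],[0,0,0,0.0365,-1],[0,0,0,0.0365,-1],[0,0,0,0.005,-1],[0,0,0,0,-1]]'
python3 -c "
from h import *
print(yaw(),readout.observe()['wrist_torque'])"
python3 -m creep '[[0,0,0,0,0.3],[0,0,0,0,0.3],[0,0,0,0,0.3],[0,0,0,0,0.3],[0,0,-0.48,0,0.3],[0,0,-0.48,0,0.3],[0,0,-0.48,0,0.3],[0,0,-0.48,0,0.3],[0,0,-0.48,0,0.3],[0,0,-0.48,0,0.3],[0,0,0,0,0.3],[0,0,0,0,0.3]]'
python3 - <<'E'
from h import *
s=readout.observe(); im=grab_frame("wrist"); TK=T_wc("wrist",s)
print(paddle(im,TK,[557,-412]))
top=grab_frame("top"); K=T_wc("top"); cv2.imwrite("pics/top4.png",top); sc=grab_frame("scene"); cv2.imwrite("pics/end2.png",sc)
print("A",paddle(top,K,[502,378]))
for c,n in (("red",[646,101]),("green",[618,-317]),("yellow",[590,-191]),("blue",[650,-43])): print(c,logger(top,K,c,n,.6))
E
```

```text
clock: 53.75
ee_pos: [558.3, -413.2, 58.8]
tcp_rot: [0.001, -0.084, 0.996, -0.001]
force: [0.1, 1.1, 3.0]
grip_width: 14.8
grip_force: 62.0
clock: 54.75
ee_pos: [558.5, -412.7, 58.8]
tcp_rot: [0.001, 0.521, 0.854, -0.0]
force: [-0.2, 1.8, 5.2]
grip_width: 14.7
grip_force: 61.9
clock: 55.17
ee_pos: [558.7, -412.6, 58.8]
tcp_rot: [0.002, 0.661, 0.75, -0.001]
force: [0.2, 1.2, 5.9]
grip_width: 15.0
grip_force: 63.8
97.26427639424679 [0.16 0.18 1.4 ]
clock: 56.17
ee_pos: [557.8, -413.4, 202.5]
tcp_rot: [0.002, 0.664, 0.748, 0.0]
force: [-0.1, 0.4, -0.2]
grip_width: 55.6
grip_force: 0.0
(array([ 557.91, -410.5 ]), array([33.04, 78.61]), np.float32(-83.23669))
A (array([500.22, 372.12]), array([40.21, 80.53]), np.float32(-49.966694))
red (array([646.4 , 100.35]), array([35.88, 36.41]), np.float32(108.18455))
green (array([ 618.27, -317.52]), array([36.31, 34.52]), np.float32(62.69659))
yellow (array([ 590.39, -192.38]), array([36.39, 35.51]), np.float32(62.758694))
blue (array([649.89, -44.34]), array([35.08, 36.21]), np.float32(103.75039))
```

```bash
python3 -c "
from rig import order
print(order.hand_in())"
```

```text
the job is handed in; nothing more can be done
None
```

The job is handed in: all four loggers grip the studs of their own colours, standing flat, and both isolators are back on, all as measured from the cameras since the hand-in gave no verdict.

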